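# Load the bake-out oven with weld test rods

### The arm

A 6-joint arm with a two-finger parallel gripper is mounted at the origin on the work surface. World frame = base frame: x ahead of the robot, y to its left, z up, the work surface at z = 0. Lengths are in m, angles in rad, forces in N, time in s.
With the tool pointing down it reaches from about 0.3 to 0.825 m from the base axis. Payload 5.4 kg.
Tool frame: the origin (TCP) lies between the finger pads; the fingertips stand 19 mm ahead of it and the grasp point (between the pads) is the TCP; z points along the fingers, y is the line along which they close (so a half turn about z gives the same grasp; the last joint's range is limited). The gripper opens to 92 mm and grips with 3 to 60 N. Pads are 20 mm wide; open, the fingers measure 128 mm over their backs; the gripper's body (75 mm by 189 mm) begins 69 mm behind the grasp point.
Start: joints at [-1.386, 0.158, 1.597, -0, 1.386, -0.21], TCP at [0.221, -0.531, 0.234] pointing down, gripper open.
Joint ranges: [-2.91, 2.91], [-0.94, 2.29], [0.18, 2.7], [-1.29, 4.43], [0.17, 2.64], [-3, 3]. Speed limits (rad/s): [2.57, 2.57, 3.14, 3.14, 3.14, 3.14].

### API

Orientations are given as a unit quaternion [w, x, y, z].
In Python, from bench import robot gives the robot as it stands. The module is installed in compiled form; this text tells all that it offers.
- The arm moves only by the tool apply_moves, never from a script. Its argument "commands" is text: rows parted by semicolons, each of 5 numbers parted by spaces: the finger opening in m, from 0 to 0.0919, then the shift along the tool's x, y, z in m, then the turn about the tool's z in rad. In form: jaw dx dy dz roll; .... A call has 1 to 5 rows; each row is the pose to reach, as a shift and turn from the pose commanded when the call began, along the tool's axes at that moment; what a row does not reach only later rows make up. A row lasts 1/10 s, in which the tool goes at most 50 mm and 8.59 degrees, less where a joint would pass 70% of its speed; a pose out of reach is approached as far as the arm can. A call with a gripper value outside its range is refused whole. The fingers move at their own pace and stop on an object; "grip_force" is the grip in N (left out, the last holds). Time passes only in rows, so rows that repeat a pose let the fingers close. It gives the time, the measured TCP pose, the force, the opening and the grip force at its end, in the units of the state.
- robot.observe(): the state, without advancing time (a new reading comes with each control period).
- robot.snapshot(name): name is "scene" or "top" or "wrist"; returns the picture (400x640x3 uint8, blue, green, red); there is no depth.
- robot.calibration(name): a dict with "vfov" (degrees; the focal length in pixels is half the picture's height over the tangent of half this angle, whatever the lens; pixels are square), "cx", "cy" (the principal point, pixels), "dist" ([k1, k2, p1, p2, k3] as OpenCV has them; the pictures are not rectified), "extrinsics" (4x4, takes a point from camera to world coordinates). Camera axes: x right, y down, z forward; pixel columns grow to the right and rows downward; lengths in m; the calibration is good to about 2 mm. A picture is of the moment at which its call begins: read the wrist's pose just before it. calibration takes no time and is no camera call; for the wrist camera it gives the pose at the moment of the call.
- robot.sign_off(): hands the job in; it is judged then, once.
Trained networks look in the newest picture that a camera, given by its name, has taken for a name from the list of things; names that differ only in an ending like _2 or _b are one class to them, and where a whole thing is asked for, a point or a joint stands for the part that bears it (a point fixed in the world has none). Each returns a list of dicts, best first, with "score" (0 to 1); they miss things now and then, are a little off and sometimes report something else, mostly with a low value. They report only what shows in the picture. A call takes as long as a camera call.
- robot.look_for(camera, name): "location" ([x, y, z] in m, in world coordinates, good to about 4 mm: the middle of the surface that is visible of it).
- robot.trace(camera, name): "mask" (400x640 bool, what is visible of it).
The state is a dict: "time": time; "joint_pos": joint angles; "dq": joint speeds; "joint_torque": joint torques, N m; "ee_pos": TCP position; "tool_rot": TCP orientation; "ft_force": force on the tool from outside, world axes, zero at the start; "moment": the same for the moment, N m; "gripper_width": finger opening in m; "grasp_force": force on a finger pad.
Only numpy, scipy, OpenCV 4.12 (cv2) and the standard library are available. Lean on these libraries where they do the work, as an engineer would, in place of code of your own. Each camera call takes 0.05 s, during which the arm holds its last target. There are 200 camera calls.

### The job

Clear the red welding block out of the oven door's way onto the middle of the blue mat, then pull the oven door right down and push every test rod that stands in the rack fully down into an empty tube inside the oven, one rod to a tube. Then push the door up fully shut, and only after that throw the green-tipped switch lever fully over to on; leave the other things on the bench alone, and if the block gets knocked aside, put it back so that it ends up standing upright on the middle of the mat, within about 2 cm.

Things in the scene. Friction and masses are not known exactly. Their poses are not given: they have to be found in the camera images.
- door (a joint): Angle (rad) of the oven's red bottom-hinged door: 0 = shut (leaning back 45 degrees, away from the oven's front), grows as it is pulled down, 2.356 = fully open, lying level on its stop over the bench in front of the oven. A stiff hinge (about 0.9 N m of friction; door 0.5 kg): it stays at any angle where it is left. The door panel is 230 mm wide, 10 mm thick and reaches 235 mm from the hinge.
- hinge (a point): Middle of the door's hinge line, 45 mm above the bench. Fixed to the oven; its x axis is level and points into the oven (from its front to its back), y runs along the hinge, z up. The row of tubes lies 100 mm along +x; the oven's back wall (205 mm high) begins 166 mm along +x, its two side walls stand at y = 105 to 115 mm either side and slope up with the shut door. The inside is open from above when the door is down.
- pull_bar (a point): Middle of the door's black round pull bar, 12 mm thick and 140 mm long, parallel to the hinge, 285 mm from the hinge in the plane of the door, beyond its free edge; 44 mm of free space between bar and edge for a finger. With the door at angle a the bar is at hinge + 0.285 * (x: sin(0.785 - a), z: cos(0.785 - a)) in the hinge's axes: at the top of the oven when shut (about 247 mm above the bench), 45 mm above the bench when open.
- tube0 (a point): Centre of the mouth of one of four upright brass tubes in a row inside the oven, 36 mm apart, mouth 60 mm above the bench; bore 15 mm, outside 22 mm, 48 mm deep to the oven floor (12 mm above the bench). Empty at the start.
- tube1 (a point): Centre of the mouth of one of four upright brass tubes in a row inside the oven, 36 mm apart, mouth 60 mm above the bench; bore 15 mm, outside 22 mm, 48 mm deep to the oven floor (12 mm above the bench). Empty at the start.
- tube2 (a point): Centre of the mouth of one of four upright brass tubes in a row inside the oven, 36 mm apart, mouth 60 mm above the bench; bore 15 mm, outside 22 mm, 48 mm deep to the oven floor (12 mm above the bench). Empty at the start.
- tube3 (a point): Centre of the mouth of one of four upright brass tubes in a row inside the oven, 36 mm apart, mouth 60 mm above the bench; bore 15 mm, outside 22 mm, 48 mm deep to the oven floor (12 mm above the bench). Empty at the start.
- rod0_mid (a point): Middle of a test rod (aluminium grey, its upper end painted blue), 10 mm thick and 105 mm long, 65 g, its own z axis along it. At the start it stands loosely upright in a hole of the rack, its middle about 67 mm and its top about 120 mm above the bench (70 mm of it above the rack). Fully down in a tube its middle is 64.5 mm above the bench and 57 mm stand out of the tube. May be absent.
- rod1_mid (a point): Middle of a test rod (aluminium grey, its upper end painted blue), 10 mm thick and 105 mm long, 65 g, its own z axis along it. At the start it stands loosely upright in a hole of the rack, its middle about 67 mm and its top about 120 mm above the bench (70 mm of it above the rack). Fully down in a tube its middle is 64.5 mm above the bench and 57 mm stand out of the tube. May be absent.
- rod2_mid (a point): Middle of a test rod (aluminium grey, its upper end painted blue), 10 mm thick and 105 mm long, 65 g, its own z axis along it. At the start it stands loosely upright in a hole of the rack, its middle about 67 mm and its top about 120 mm above the bench (70 mm of it above the rack). Fully down in a tube its middle is 64.5 mm above the bench and 57 mm stand out of the tube. May be absent.
- rod3_mid (a point): Middle of a test rod (aluminium grey, its upper end painted blue), 10 mm thick and 105 mm long, 65 g, its own z axis along it. At the start it stands loosely upright in a hole of the rack, its middle about 67 mm and its top about 120 mm above the bench (70 mm of it above the rack). Fully down in a tube its middle is 64.5 mm above the bench and 57 mm stand out of the tube. May be absent.
- rack: Brown wooden rack block, fixed, 100 x 100 x 50 mm high, with four 15 mm square holes, 35 mm deep, at 27 mm either side of its centre in its x and y; origin at the centre of its underside.
- block_mid (a point): Centre of the loose red magnetic welding block with steel cheeks, 90 mm long (its x) x 54 mm wide (its y) x 66 mm high, 0.6 kg; its centre is 33 mm above what it stands on. It starts on the bench under the door's swing, where it would stop the door from coming fully down.
- mat: Flat blue rubber mat with yellow lines along its edges, fixed, 140 x 140 mm and 5 mm thick, on the bench; origin at the centre of its underside.
- switch (a joint): Angle (rad) of the oven's switch lever: 0 = off, 1.0 = fully over = on. It stays where it is left (about 0.06 N m of friction).
- switch_tip (a point): Centre of the lever's green ball (26 mm across), on top of the tall yellow switch box (60 mm wide x 110 mm x 130 mm high) beside the oven. The lever is 80 mm long from ball to pivot, the pivot 152 mm above the bench, so the ball is about 222 mm up when off or on and 232 mm half-way. It swings 77 mm from off to on, in the direction of switchbox's +x axis.
- switchbox: The yellow switch box, fixed; origin at the centre of its underside, its x axis is the direction in which the lever is pushed to switch on.
- hammer: Bystander: hammer, 260 mm long, wooden handle; loose, to be left alone.
- wrench: Bystander: flat steel spanner, 200 mm long; loose, to be left alone.
- disc: Bystander: black grinding disc, 120 mm across, lying flat; loose, to be left alone.
- tape: Bystander: yellow tape measure, 75 x 40 x 70 mm; loose, to be left alone.
- spray: Bystander: orange spray can, 190 mm tall; loose, to be left alone.
- pipe: Bystander: steel tube, 240 mm long, 26 mm thick, lying; loose, to be left alone.
- jar: Bystander: lidded jar, 90 mm tall; loose, to be left alone.

How it is judged:
By the outcome, as a careful person would: the job done as asked, in the order asked, and still so for the second after the job is handed in, with the robot touching nothing.
Of rod0, rod1, rod2, rod3 only 2 to 4 are there at a start; the rules pass over those that are not, and their reading is None.
At some moment in a run one of block may be knocked a few centimetres aside while the robot is not near it.
It also fails if it takes over 210 s, if anything falls off the work surface, if the arm or the gripper's body presses on something with over 40 N, if the wrist force passes 120 N, or if a joint passes its speed limit or range.

## Working session

There is one attempt and no reset: what is moved stays moved. The work goes in short steps, Python scripts to look and compute and a tool call to move; the robot and the scene stay as the last step left them, time stands still between calls to the robot, and variables do not carry over. Pictures are saved under pics/ and viewed, at most 14 in all, crops included, and the job is handed in when it is done.

Besides the shell and the picture viewer there is one more tool, called after ">>>" as name(argument=value, ...) on one line, values as JSON. apply_moves: Moves the arm, as the interface text tells. Its arguments: {"type":"object","properties":{"commands":{"type":"string"},"grip_force":{"type":"number"}},"required":["commands"]}

```bash
mkdir -p pics
cat > h.py <<'E'
import numpy as np, cv2
from scipy.spatial.transform import Rotation as R
from bench import robot
def pose():
    s=robot.observe(); q=np.array(s["tool_rot"]); return np.array(s["ee_pos"]),R.from_quat(q[[1,2,3,0]]).as_matrix(),s
def K(cam):
    c=robot.calibration(cam); f=200/np.tan(np.radians(c["vfov"])/2)
    return np.array([[f,0,c["cx"]],[0,f,c["cy"]],[0,0,1.]]),np.array(c["dist"]),np.array(c["extrinsics"])
def ray(cam,px,z,k=None):
    k=k or K(cam); u=cv2.undistortPoints(np.array(px,float).reshape(-1,1,2),k[0],k[1]).reshape(-1,2)
    d=np.c_[u,np.ones(len(u))]@k[2][:3,:3].T; o=k[2][:3,3]
    return o+d*((z-o[2])/d[:,2])[:,None]
def proj(cam,P,k=None):
    k=k or K(cam); T=np.linalg.inv(k[2]); p=cv2.projectPoints(np.array(P,float).reshape(-1,1,3),cv2.Rodrigues(T[:3,:3])[0],T[:3,3],k[0],k[1])[0]
    return p.reshape(-1,2)
def shift(target):
    p,r,s=pose(); return np.round(r.T@(np.array(target)-p),4)
def snap(cam,name=None):
    im=robot.snapshot(cam)
    if name: cv2.imwrite(f"pics/{name}.png",im)
    return im
E
python3 - <<'E'
from h import *
np.set_printoptions(precision=3,suppress=True)
p,r,s=pose();print(s["time"],p,r)
for c in ("scene","top"):
    snap(c,c+"0"); print(c,K(c)[2])
names="hinge pull_bar door tube0 rod0_mid rack block_mid mat switch_tip switchbox switch".split()
for c in ("top","scene"):
    for n in names:
        try: print(c,n,[(np.round(d["location"],3),round(d["score"],2)) for d in robot.look_for(c,n)][:5])
        except Exception as e: print(c,n,e)
E
```

```text
0.0 [ 0.221 -0.53   0.233] [[ 0.923  0.385 -0.   ]
 [ 0.385 -0.923  0.002]
 [ 0.    -0.002 -1.   ]]
scene [[ 0.794  0.337 -0.506  1.423]
 [ 0.608 -0.435  0.664 -1.093]
 [ 0.003 -0.835 -0.55   1.078]
 [ 0.     0.     0.     1.   ]]
top [[-0.014 -0.984  0.179  0.331]
 [-1.     0.012 -0.013  0.029]
 [ 0.01  -0.179 -0.984  1.487]
 [ 0.     0.     0.     1.   ]]
top hinge [(array([0.585, 0.234, 0.15 ]), 0.81)]
top pull_bar [(array([0.587, 0.232, 0.153]), 0.57), (array([ 0.756, -0.23 ,  0.026]), 0.29)]
top door []
top tube0 [(array([0.581, 0.242, 0.15 ]), 0.64)]
top rod0_mid []
top rack [(array([ 0.432, -0.316,  0.047]), 0.89)]
top block_mid [(array([ 0.525, -0.046,  0.066]), 0.95), (array([ 0.429, -0.315,  0.046]), 0.49), (array([0.373, 0.255, 0.127]), 0.35)]
top mat [(array([ 0.595, -0.298,  0.005]), 0.56)]
top switch_tip []
top switchbox [(array([0.372, 0.253, 0.13 ]), 0.65), (array([ 0.372, -0.075,  0.006]), 0.39)]
top switch [(array([0.375, 0.23 , 0.229]), 0.55), (array([0.583, 0.239, 0.148]), 0.19)]
scene hinge [(array([0.623, 0.208, 0.115]), 0.77)]
scene pull_bar [(array([0.602, 0.218, 0.135]), 0.96)]
scene door [(array([0.597, 0.221, 0.138]), 0.69)]
scene tube0 [(array([0.622, 0.211, 0.116]), 0.68), (array([ 0.541, -0.084,  0.047]), 0.4)]
scene rod0_mid [(array([ 0.404, -0.348,  0.085]), 0.49)]
scene rack [(array([ 0.451, -0.332,  0.051]), 0.56), (array([0.599, 0.22 , 0.135]), 0.51)]
scene block_mid [(array([0.382, 0.092, 0.048]), 0.54)]
scene mat [(array([ 0.597, -0.307,  0.005]), 0.69)]
scene switch_tip [(array([0.388, 0.227, 0.22 ]), 0.45)]
scene switchbox [(array([0.399, 0.235, 0.096]), 0.97)]
scene switch [(array([0.623, 0.211, 0.116]), 0.74), (array([0.382, 0.228, 0.223]), 0.42)]
```

View pics/top0.png

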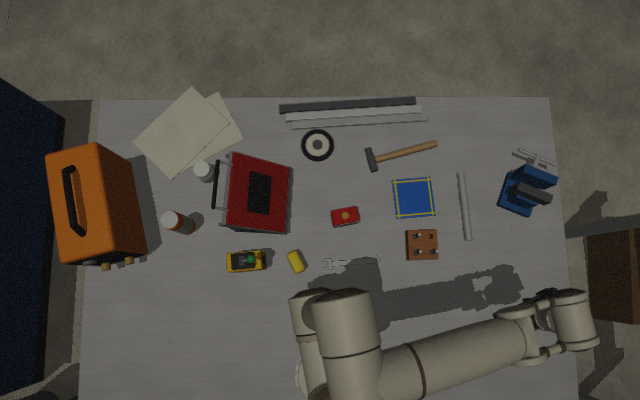

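View pics/scene0.png

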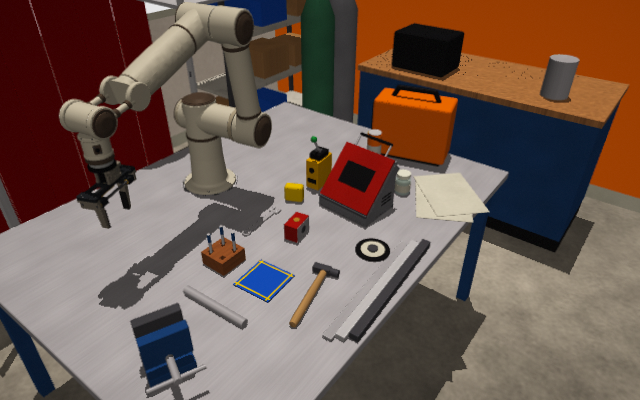

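The top view shows the oven with its red door at (258,190), its bar at (216,185) and its hinge edge at about (290,200). The block is at (345,216), the mat at (414,197), the rack at (422,244) and the switch box at (246,260). In the scene view three blue-topped rods stand in the rack at about (209,240), (222,232) and (235,240).

Run:
```python
from h import *
np.set_printoptions(precision=3,suppress=True)
snap("top")
for n,z in (("pull_bar",.247),("door",.15),("block_mid",.066),("mat",.005),("rack",.05),("switchbox",.13)):
    d=robot.trace("top",n)
    for m in d[:2]:
        ys,xs=np.nonzero(m["mask"]); 
        if len(xs)<5: continue
        w=ray("top",np.c_[xs,ys],z)[:,:2]
        (c,s,a)=cv2.minAreaRect((w*1000).astype(np.float32)); print(n,round(m["score"],2),len(xs),"px",xs.mean().round(),ys.mean().round(),np.round(c),np.round(s),round(a,1))
im=cv2.imread("pics/top0.png"); a=cv2.resize(im[140:280,190:330],(560,560),interpolation=cv2.INTER_CUBIC)
im=cv2.imread("pics/scene0.png"); b=cv2.resize(im[220:280,190:250],(240,240),interpolation=cv2.INTER_CUBIC); c=cv2.resize(im[125:205,295:375],(240,240),interpolation=cv2.INTER_CUBIC)
o=np.zeros((560,800,3),np.uint8);o[:,:560]=a;o[:240,560:]=b;o[280:520,560:]=c; cv2.imwrite("pics/c1.png",o)
```

```text
pull_bar 0.97 4190 px 255.0 193.0 [578. 232.] [228. 224.] 83.5
pull_bar 0.18 5069 px 254.0 194.0 [575. 232.] [230. 243.] 87.5
door 0.69 4425 px 255.0 193.0 [597. 250.] [243. 255.] 86.3
block_mid 0.78 510 px 344.0 216.0 [522. -52.] [64. 95.] 9.7
block_mid 0.74 4943 px 254.0 194.0 [611. 262.] [260. 277.] 87.1
mat 0.75 1564 px 413.0 197.0 [ 595. -301.] [141. 146.] 4.4
rack 0.93 939 px 421.0 245.0 [ 424. -309.] [114. 104.] 90.0
rack 0.52 564 px 464.0 207.0 [ 555. -466.] [238.  33.] 3.0
switchbox 0.84 801 px 246.0 261.0 [375. 263.] [ 63. 126.] 5.1
```

View pics/c1.png

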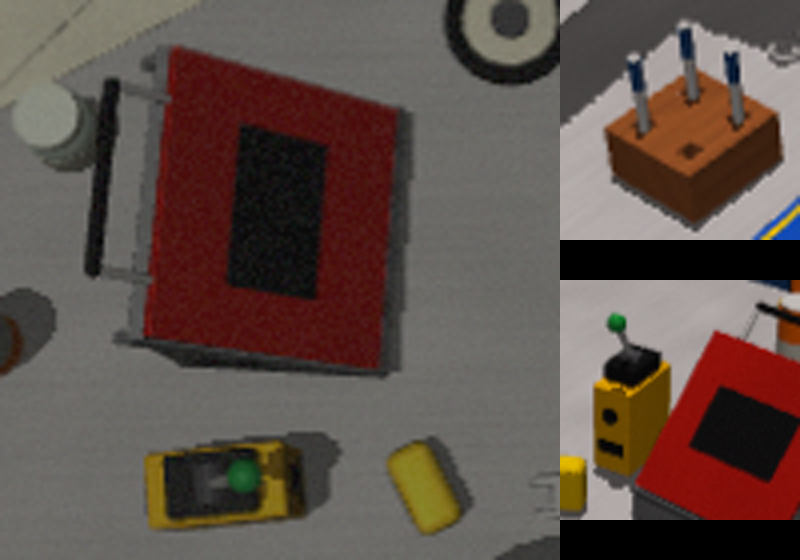

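Three rods stand in the rack and the hole nearest the scene camera is empty. The lever leans toward −y at crop (243,476), and the bar's ends are at crop (112,85) and (93,270).

Run:
```python
from h import *
np.set_printoptions(precision=4,suppress=True)
f=lambda x,y:(190+(x+.5)/4-.5,140+(y+.5)/4-.5)
print("bar",ray("top",[f(112,85),f(93,270)],.25))
print("door low corners",ray("top",[f(402,110),f(382,370)],.05))
print("door up corners",ray("top",[f(172,48),f(146,338)],.215))
print("ball",ray("top",[f(243,476)],.225)); print("boxtop",ray("top",[f(148,455),f(152,527),f(290,440),f(300,515)],.13))
im=snap("top")
for n,z in (("block_mid",.066),("rack",.05)):
    m=robot.trace("top",n)[0]["mask"].astype(np.uint8)
    c=max(cv2.findContours(m,0,2)[0],key=cv2.contourArea); c=cv2.approxPolyDP(c,3,True).reshape(-1,2); print(n,c.tolist(),ray("top",c,z)[:,:2])
a=cv2.resize(im[195:265,320:440],(800,467),interpolation=cv2.INTER_CUBIC); cv2.imwrite("pics/c2.png",a)
```

```text
bar [[0.6684 0.3322 0.25  ]
 [0.5287 0.3418 0.25  ]]
door low corners [[0.6973 0.1294 0.05  ]
 [0.4727 0.1461 0.05  ]]
door up corners [[0.7067 0.2953 0.215 ]
 [0.4824 0.3092 0.215 ]]
ball [[0.379  0.2334 0.225 ]]
boxtop [[0.3997 0.3241 0.13  ]
 [0.3436 0.3197 0.13  ]
 [0.4104 0.212  0.13  ]
 [0.3518 0.2037 0.13  ]]
block_mid [[355, 207], [332, 210], [333, 226], [355, 223]] [[ 0.5527 -0.0897]
 [ 0.5435 -0.0122]
 [ 0.4896 -0.0146]
 [ 0.4986 -0.0882]]
rack [[437, 230], [405, 230], [404, 259], [437, 259]] [[ 0.4727 -0.3675]
 [ 0.4744 -0.2582]
 [ 0.3773 -0.2505]
 [ 0.3752 -0.3619]]
```

View pics/c2.png

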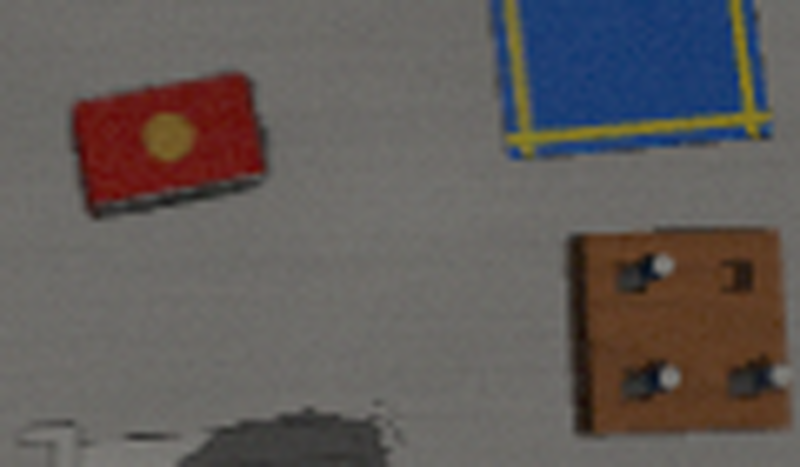

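The block's top face has corners (74,103), (245,73), (265,172) and (90,205). The rod tops are at (662,265), (668,377) and (778,375).

Run:
```python
from h import *
np.set_printoptions(precision=4,suppress=True)
f=lambda x,y:(320+(x+.5)/6.667-.5,195+(y+.5)/6.667-.5)
b=ray("top",[f(74,103),f(245,73),f(265,172),f(90,205)],.066)[:,:2]
print("block",b,b.mean(0)); d=b[0]+b[3]-b[1]-b[2]; print(np.degrees(np.arctan2(d[1],d[0])))
print("rods",ray("top",[f(662,265),f(668,377),f(778,375)],.12))
print("hole/rack corners",ray("top",[f(737,276),f(585,237),f(778,231),f(788,430),f(590,433)],.05))
c=b.mean(0); print(shift([*c,.2]), K("wrist"))
```

```text
block [[ 0.5435 -0.0077]
 [ 0.5576 -0.0943]
 [ 0.5073 -0.1029]
 [ 0.4918 -0.0149]] [ 0.525 -0.055]
99.63159210717689
rods [[ 0.4528 -0.2884  0.12  ]
 [ 0.399  -0.2886  0.12  ]
 [ 0.399  -0.3419  0.12  ]]
hole/rack corners [[ 0.4528 -0.3428  0.05  ]
 [ 0.4738 -0.266   0.05  ]
 [ 0.4753 -0.3651  0.05  ]
 [ 0.3749 -0.3645  0.05  ]
 [ 0.3753 -0.2641  0.05  ]]
[ 0.4636 -0.3223  0.0336] (array([[308.6747,   0.    , 321.0509],
       [  0.    , 308.6747, 201.1651],
       [  0.    ,   0.    ,   1.    ]]), array([-0.0365,  0.    ,  0.    ,  0.    ,  0.    ]), array([[ 0.3848, -0.8948, -0.2264,  0.2837],
       [-0.923 , -0.3728, -0.0953, -0.5035],
       [ 0.0009,  0.2457, -0.9694,  0.384 ],
       [ 0.    ,  0.    ,  0.    ,  1.    ]]))
```

>>> apply_moves(commands="0.0919 0.05 -0.035 0 -0.14; 0.0919 0.09 -0.062 0 -0.28; 0.0919 0.13 -0.09 0 -0.42; 0.0919 0.154 -0.107 0 -0.56; 0.0919 0.154 -0.107 0 -0.672")

```text
time: 2.2
ee_pos: [0.3242, -0.3692, 0.2337]
tool_rot: [-0.0, 0.859, 0.513, 0.001]
ft_force: [-0.2, 0.3, -0.2]
gripper_width: 0.0921
grasp_force: 0.0
```

Run:
```python
from h import *
print(pose()[:2]);print(shift([.525,-.055,.2]),pose()[2]["joint_pos"])
```

```text
(array([ 0.32417633, -0.36921876,  0.23367672]), array([[ 4.74173255e-01,  8.80431148e-01,  8.47592307e-04],
       [ 8.80430559e-01, -4.74173947e-01,  1.04860913e-03],
       [ 1.32513433e-03,  2.49023762e-04, -9.99999091e-01]]))
[0.3718 0.0278 0.0342] [-1.09756718e+00 -6.17271479e-02  1.82514969e+00  1.25544878e-03
  1.37871733e+00 -6.03781778e-01]
```

>>> apply_moves(commands="0.0919 0.05 0.004 0 -0.14; 0.0919 0.1 0.007 0 -0.28; 0.0919 0.14 0.011 0 -0.42; 0.0919 0.18 0.014 0 -0.56; 0.0919 0.2 0.015 0 -0.66")

```text
time: 2.7
ee_pos: [0.433, -0.2023, 0.2338]
tool_rot: [0.0, 0.647, 0.763, 0.0]
ft_force: [-0.4, -0.5, 0.1]
gripper_width: 0.0916
grasp_force: 0.0
```

Run:
```python
from h import *
p,r,_=pose();print(p,np.degrees(np.arctan2(r[1,0],r[0,0])));print(shift([.525,-.055,.2]))
```

```text
[ 0.43303406 -0.20232973  0.23376835] 99.3702970309067
[0.1304 0.1147 0.0339]
```

>>> apply_moves(commands="0.0919 0.04 0.035 0 0; 0.0919 0.08 0.07 0 0; 0.0919 0.13 0.115 0.03 0; 0.0919 0.13 0.115 0.06 0; 0.0919 0.13 0.115 0.06 0")

```text
time: 3.2
ee_pos: [0.5229, -0.0546, 0.168]
tool_rot: [-0.005, 0.648, 0.761, -0.001]
ft_force: [-0.7, -0.4, -0.4]
gripper_width: 0.0917
grasp_force: 0.0
```

Run:
```python
from h import *
snap("wrist","w1");print(pose()[0],[(d["location"],d["score"]) for d in robot.look_for("wrist","block_mid")])
k=K("wrist");print(shift([.525,-.055,.04]))
m=robot.trace("wrist","block_mid")[0]["mask"].astype(np.uint8)
c=max(cv2.findContours(m,0,2)[0],key=cv2.contourArea); c=cv2.approxPolyDP(c,5,True).reshape(-1,2); print(c.tolist(),ray("wrist",c,.066,k)[:,:2])
```

```text
[ 0.52367173 -0.05665649  0.17074601] [([0.524, -0.0506, 0.0659], 0.76)]
[0.003 0.001 0.133]
[[301, 153], [293, 161], [295, 254], [351, 257], [357, 250], [358, 161], [347, 152]] [[ 0.50024215 -0.0160265 ]
 [ 0.49459204 -0.02363184]
 [ 0.50764083 -0.10625629]
 [ 0.55798028 -0.10118987]
 [ 0.56206522 -0.09365044]
 [ 0.54810116 -0.0151099 ]
 [ 0.53772806 -0.00922589]]
```

View pics/w1.png

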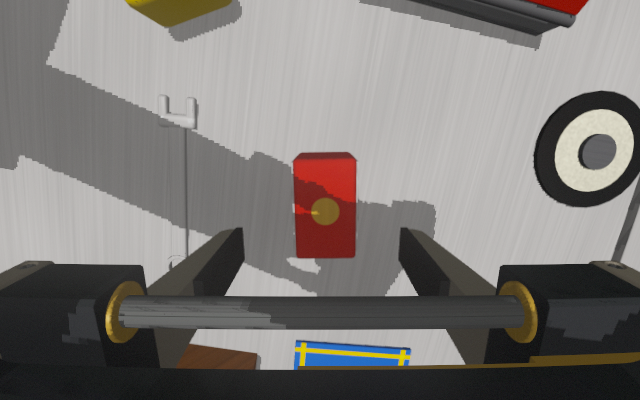

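The wrist view shows the block centred between the fingers at (325,210) and well aligned, so I go down and grip it.

>>> apply_moves(commands="0.0919 0.002 0 0.045 0; 0.0919 0.002 0 0.09 0; 0.0919 0.002 0 0.125 0; 0.0919 0.002 0 0.129 0; 0.0919 0.002 0 0.129 0")

```text
time: 3.85
ee_pos: [0.5256, -0.0578, 0.046]
tool_rot: [0.001, 0.65, 0.76, 0.0]
ft_force: [0.1, 0.2, -0.5]
gripper_width: 0.0917
grasp_force: 0.0
```

>>> apply_moves(commands="0.03 0 0 0 0; 0.03 0 0 0 0; 0.03 0 0 0 0; 0.03 0 0 0 0; 0.03 0 0 0 0", grip_force=40)

```text
time: 4.35
ee_pos: [0.5254, -0.0567, 0.0452]
tool_rot: [0.001, 0.65, 0.76, 0.0]
ft_force: [1.3, -0.2, -2.1]
gripper_width: 0.0543
grasp_force: 13.2
```

>>> apply_moves(commands="0.03 0 0 0 0; 0.03 0 0 0 0; 0.03 0 0 -0.03 0; 0.03 0 0 -0.06 0; 0.03 0 0 -0.07 0")

```text
time: 4.85
ee_pos: [0.5258, -0.0569, 0.1163]
tool_rot: [0.001, 0.65, 0.76, 0.0]
ft_force: [0.4, 0.7, -4.3]
gripper_width: 0.054
grasp_force: 39.9
```

Run:
```python
from h import *
print(shift([.595,-.301,.12]))
snap("wrist");m=robot.trace("wrist","mat")[0]["mask"].astype(np.uint8)
k=K("top");snap("top");m=robot.trace("top","mat")[0]["mask"].astype(np.uint8)
c=max(cv2.findContours(m,0,2)[0],key=cv2.contourArea);w=ray("top",c.reshape(-1,2),.005)[:,:2]*1000
print(cv2.minAreaRect(w.astype(np.float32)))
```

```text
[-0.2519  0.0304 -0.0033]Traceback (most recent call last):
  File "<stdin>", line 3, in <module>
IndexError: list index out of range
```

>>> apply_moves(commands="0.03 -0.045 0.005 0 0; 0.03 -0.09 0.011 0 0; 0.03 -0.135 0.016 0 0; 0.03 -0.18 0.022 0 0; 0.03 -0.22 0.027 0 0")

```text
time: 5.45
ee_pos: [0.5845, -0.2709, 0.1111]
tool_rot: [-0.002, 0.65, 0.76, -0.0]
ft_force: [0.8, 0.2, -5.0]
gripper_width: 0.0538
grasp_force: 39.9
```

>>> apply_moves(commands="0.03 -0.032 0.003 0 0; 0.03 -0.032 0.003 0.02 0; 0.03 -0.032 0.003 0.045 0; 0.03 -0.032 0.003 0.06 0; 0.03 -0.032 0.003 0.064 0")

```text
time: 5.95
ee_pos: [0.5914, -0.2996, 0.0489]
tool_rot: [-0.004, 0.65, 0.76, -0.001]
ft_force: [-13.0, 6.4, 20.7]
gripper_width: 0.0538
grasp_force: 39.9
```

>>> apply_moves(commands="0.03 0 0 0 0; 0.0919 0 0 0 0; 0.0919 0 0 0 0; 0.0919 0 0 0 0; 0.0919 0 0 0 0")

```text
time: 6.45
ee_pos: [0.5941, -0.3011, 0.051]
tool_rot: [0.001, 0.65, 0.76, 0.0]
ft_force: [0.6, -0.3, 0.2]
gripper_width: 0.084
grasp_force: 0.0
```

>>> apply_moves(commands="0.0919 0 0 -0.03 0; 0.0919 0 0 -0.08 0; 0.0919 0 0 -0.13 0; 0.0919 0 0 -0.18 0; 0.0919 0 0 -0.2 0")

```text
time: 6.95
ee_pos: [0.5958, -0.3023, 0.258]
tool_rot: [0.005, 0.65, 0.76, 0.0]
ft_force: [0.3, 1.0, 0.6]
gripper_width: 0.0921
grasp_force: 0.0
```

Run:
```python
from h import *
p,r,s=pose();print(p,s["joint_pos"],s["ft_force"]);k=K("wrist");snap("wrist","w2")
print([(d["location"],d["score"]) for n in ("block_mid","mat") for d in robot.look_for("wrist",n)])
print(shift([.5985,.337,.30]))
```

```text
[ 0.59576217 -0.30225601  0.25799462] [-6.50009595e-01  3.75903609e-01  1.28787886e+00  1.07349406e-04
  1.46731165e+00 -8.06108572e-01] [0.27509447 1.01297423 0.63253914]
[([0.5938, -0.2957, 0.07], 0.83), ([0.5984, -0.2904, 0.0035], 0.69)]
[ 0.6299  0.1033 -0.0491]
```

View pics/w2.png

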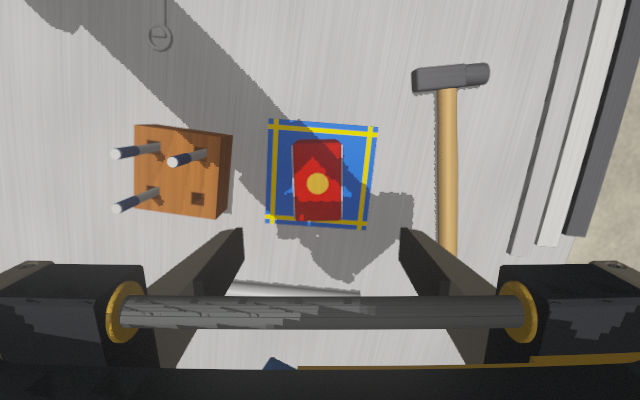

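The block stands on the mat, (317,182) against the mat at (320,175), and is nearly centred. Next is the door bar.

>>> apply_moves(commands="0.0919 0.045 0.007 -0.02 -0.14; 0.0919 0.09 0.015 -0.05 -0.28; 0.0919 0.135 0.022 -0.05 -0.42; 0.0919 0.18 0.03 -0.05 -0.56; 0.0919 0.22 0.036 -0.05 -0.7")

```text
time: 7.6
ee_pos: [0.594, -0.0755, 0.2977]
tool_rot: [-0.002, 0.347, 0.938, 0.0]
ft_force: [0.1, 0.9, 0.3]
gripper_width: 0.092
grasp_force: 0.0
```

Run:
```python
from h import *
p,r,_=pose();print(p,np.degrees(np.arctan2(r[1,0],r[0,0])));print(shift([.5985,.337,.31]))
```

```text
[ 0.59401245 -0.07546207  0.29774553] 139.40549632823127
[ 0.265   0.3161 -0.0116]
```

>>> apply_moves(commands="0.0919 0.03 0.035 -0.01 -0.14; 0.0919 0.06 0.07 -0.01 -0.28; 0.0919 0.09 0.107 -0.01 -0.42; 0.0919 0.115 0.137 -0.01 -0.56; 0.0919 0.133 0.158 -0.01 -0.64")

```text
time: 8.1
ee_pos: [0.5969, 0.1313, 0.3073]
tool_rot: [-0.002, 0.034, 0.999, 0.0]
ft_force: [0.3, -0.5, -0.4]
gripper_width: 0.0915
grasp_force: 0.0
```

Run:
```python
from h import *
p,r,_=pose();print(p,np.degrees(np.arctan2(r[1,0],r[0,0])));print(shift([.5985,.337,.31]));k=K("wrist");snap("wrist","w3");np.save("k3",np.array([*k],dtype=object),allow_pickle=True)
b=np.array([[.6684,.3322,.248],[.5287,.3418,.248]]);print(proj("wrist",b,k))
```

```text
[0.59685383 0.13125543 0.3072826 ] 176.09177976257715
[ 0.0124  0.2054 -0.0026]
[[582.3591822  293.58021664]
 [623.29878963 107.5327887 ]]
```

View pics/w3.png

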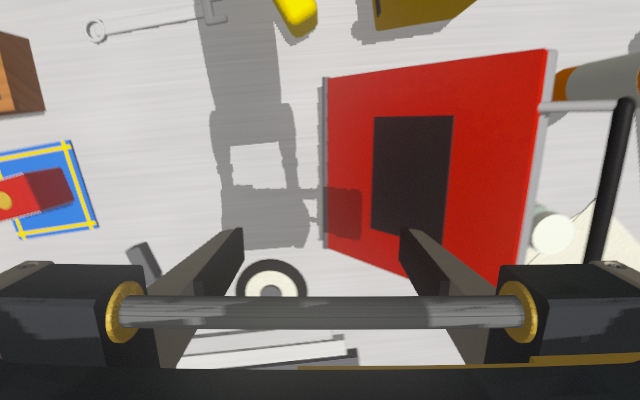

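The bar shows at (625,105)–(595,260), which matches the prediction.

>>> apply_moves(commands="0.05 0.003 0.045 0 0; 0.05 0.006 0.09 0 0; 0.05 0.009 0.135 0 0; 0.05 0.012 0.18 0 0; 0.05 0.012 0.205 0 0")

```text
time: 8.65
ee_pos: [0.6, 0.3368, 0.307]
tool_rot: [-0.002, 0.036, 0.999, -0.0]
ft_force: [0.4, -0.4, -0.4]
gripper_width: 0.0541
grasp_force: 0.0
```

>>> apply_moves(commands="0.05 0 0 0 0; 0.05 0 0 0.03 0; 0.05 0 0 0.055 0; 0.05 0 0 0.055 0; 0.05 0 0 0.055 0")

```text
time: 9.15
ee_pos: [0.6013, 0.3326, 0.2544]
tool_rot: [-0.001, 0.038, 0.999, -0.001]
ft_force: [-0.8, 0.0, 0.5]
gripper_width: 0.0501
grasp_force: 0.0
```

>>> apply_moves(commands="0.03 0 0 0 0; 0.0 0 0 0 0; 0.0 0 0 0 0; 0.0 0 0 0 0; 0.0 0 0 0 0", grip_force=10)

```text
time: 9.65
ee_pos: [0.6018, 0.335, 0.2563]
tool_rot: [0.001, 0.037, 0.999, 0.001]
ft_force: [1.0, 9.0, 2.2]
gripper_width: 0.012
grasp_force: 4.2
```

Run:
```python
from h import *
p,r,s=pose();print(p,s["gripper_width"],s["ft_force"],s["grasp_force"],r,shift([.5985,.337,.252]))
a=np.arange(0,2.357,.1309);print(np.c_[a,.285*(np.sin(.785-a)-np.sin(.785)),.285*(np.cos(.785-a)-np.cos(.785))].round(4))
```

```text
[0.60181578 0.33500796 0.25626006] 0.012028809303808674 [0.99414257 8.98291718 2.18448544] 4.221047759056091 [[-0.99722673  0.07441151  0.00132959]
 [ 0.0744151   0.99722315  0.00289556]
 [-0.00111043  0.00298647 -0.99999492]] [0.0035 0.0017 0.0043]
[[ 0.0000e+00  0.0000e+00  0.0000e+00]
 [ 1.3090e-01 -2.8000e-02  2.4600e-02]
 [ 2.6180e-01 -5.9000e-02  4.5300e-02]
 [ 3.9270e-01 -9.2500e-02  6.1700e-02]
 [ 5.2360e-01 -1.2780e-01  7.3700e-02]
 [ 6.5450e-01 -1.6440e-01  8.1000e-02]
 [ 7.8540e-01 -2.0160e-01  8.3400e-02]
 [ 9.1630e-01 -2.3880e-01  8.0900e-02]
 [ 1.0472e+00 -2.7530e-01  7.3700e-02]
 [ 1.1781e+00 -3.1060e-01  6.1700e-02]
 [ 1.3090e+00 -3.4400e-01  4.5200e-02]
 [ 1.4399e+00 -3.7500e-01  2.4400e-02]
 [ 1.5708e+00 -4.0310e-01 -2.0000e-04]
 [ 1.7017e+00 -4.2760e-01 -2.8200e-02]
 [ 1.8326e+00 -4.4830e-01 -5.9200e-02]
 [ 1.9635e+00 -4.6480e-01 -9.2600e-02]
 [ 2.0944e+00 -4.7680e-01 -1.2800e-01]
 [ 2.2253e+00 -4.8400e-01 -1.6450e-01]
 [ 2.3562e+00 -4.8640e-01 -2.0170e-01]]
```

>>> apply_moves(commands="0 0 0 0.006 0; 0 0 0 0.007 0; 0 0 0 0.007 0; 0 0 0 0.007 0; 0 0 0 0.007 0", grip_force=25)

```text
time: 10.15
ee_pos: [0.6021, 0.3379, 0.2534]
tool_rot: [0.003, 0.036, 0.999, 0.004]
ft_force: [-3.0, 8.9, 11.3]
gripper_width: 0.011
grasp_force: 25.0
```

>>> apply_moves(commands="0 0 -0.028 -0.025 0; 0 0 -0.059 -0.045 0; 0 0 -0.0925 -0.062 0; 0 0 -0.128 -0.074 0; 0 0 -0.164 -0.081 0")

```text
time: 10.65
ee_pos: [0.5905, 0.1719, 0.3348]
tool_rot: [0.004, 0.036, 0.999, 0.003]
ft_force: [3.3, 5.5, 6.7]
gripper_width: 0.0111
grasp_force: 25.0
```

Run:
```python
from h import *
p,r,s=pose();print(p,s["gripper_width"],s["ft_force"],s["grasp_force"])
```

```text
[0.59049463 0.17189447 0.33478398] 0.0111118299121275 [3.31720296 5.54312749 6.68620497] 25.003850162029266
```

>>> apply_moves(commands="0 0 -0.037 -0.0025 0; 0 0 -0.0745 0 0; 0 0 -0.111 0.007 0; 0 0 -0.146 0.019 0; 0 0 -0.18 0.036 0")

```text
time: 11.15
ee_pos: [0.5772, -0.0098, 0.2954]
tool_rot: [0.003, 0.037, 0.999, 0.001]
ft_force: [8.0, 4.6, -2.9]
gripper_width: 0.0116
grasp_force: 25.0
```

>>> apply_moves(commands="0 0 -0.031 0.021 0; 0 0 -0.059 0.045 0; 0 0 -0.0835 0.073 0; 0 0 -0.104 0.104 0; 0 0 -0.121 0.138 0")

```text
time: 11.65
ee_pos: [0.5685, -0.1289, 0.1553]
tool_rot: [0.003, 0.038, 0.999, 0.002]
ft_force: [9.4, 13.6, -3.0]
gripper_width: 0.0111
grasp_force: 25.0
```

>>> apply_moves(commands="0 0 -0.012 0.035 0; 0 0 -0.019 0.072 0; 0 0 -0.0215 0.1 0; 0 0 -0.0215 0.109 0; 0 0 -0.0215 0.109 0")

```text
time: 12.15
ee_pos: [0.5672, -0.1475, 0.0483]
tool_rot: [0.001, 0.038, 0.999, 0.003]
ft_force: [3.0, 16.5, 10.9]
gripper_width: 0.0112
grasp_force: 25.0
```

Run:
```python
from h import *
p,r,s=pose();print(p,s["gripper_width"],s["ft_force"],s["grasp_force"])
```

```text
[ 0.56718907 -0.14746316  0.04831489] 0.011224297045485155 [ 3.01763179 16.51056233 10.87878041] 25.00120371580124
```

>>> apply_moves(commands="0 0 0 0.004 0; 0 0 0 0.006 0; 0 0 0 0.006 0; 0 0 0 0.006 0; 0 0 0 0.006 0")

```text
time: 12.65
ee_pos: [0.5683, -0.1476, 0.0462]
tool_rot: [0.002, 0.037, 0.999, 0.003]
ft_force: [-5.4, 19.3, 33.2]
gripper_width: 0.0113
grasp_force: 25.0
```

>>> apply_moves(commands="0.045 0 0 0 0; 0.045 0 0 0 0; 0.045 0 0 0 0; 0.045 0 0 -0.04 0; 0.045 0 0 -0.09 0")

```text
time: 13.15
ee_pos: [0.5626, -0.1506, 0.1281]
tool_rot: [-0.004, 0.038, 0.999, 0.001]
ft_force: [0.3, -0.2, -0.1]
gripper_width: 0.0451
grasp_force: 0.0
```

Run:
```python
from h import *
p,r,s=pose();print(p,s["gripper_width"],s["ft_force"])
snap("scene","s2");k=K("wrist");snap("wrist")
for n in ("tube0","rod0_mid"): print([(np.round(d["location"],4),round(d["score"],2)) for d in robot.look_for("scene",n)])
e=np.array([.0715,.9974]);h=np.array([.5845,.1365]);g=np.array([.9974,-.0715])
print(proj("scene",[[*(h+.1*e+g*t),.06] for t in (-.054,-.018,.018,.054)]))
print(proj("scene",[[*(h-.285*e+g*t),.045] for t in (-.07,0,.07)]))
im=cv2.imread("pics/s2.png");cv2.imwrite("pics/s2c.png",cv2.resize(im[140:300,260:460],(800,640),interpolation=cv2.INTER_CUBIC)[:600])
```

```text
[ 0.56259598 -0.15058047  0.12810038] 0.04514549756194579 [ 0.2710311  -0.23902497 -0.11929905]
[(array([0.59  , 0.2108, 0.0514]), 0.64)]
[(array([0.4018, 0.2337, 0.1004]), 0.18)]
[[346.96863341 186.19934855]
 [354.12623988 189.49683749]
 [361.43932162 192.8655358 ]
 [368.91349897 196.30800552]]
[[273.89146268 232.39585456]
 [288.15231376 240.85851694]
 [303.10212852 249.73674646]]
```

View pics/s2c.png

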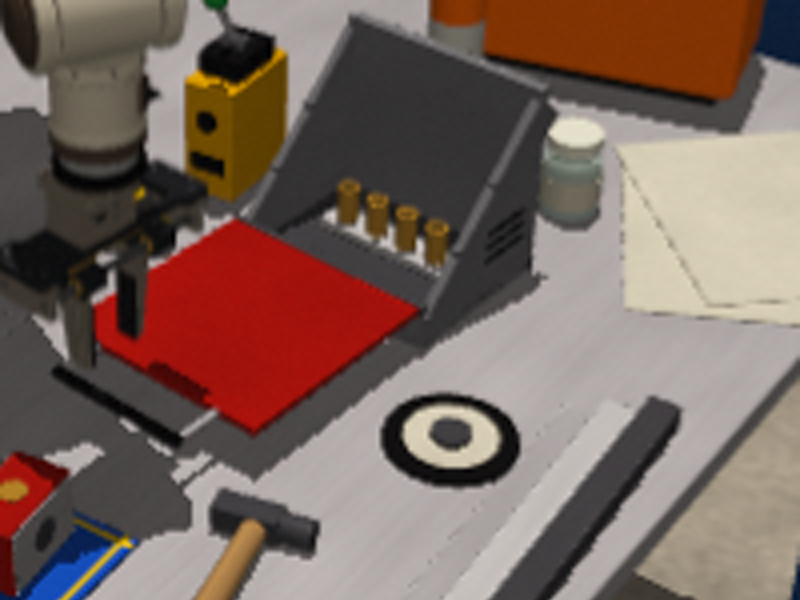

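The door lies flat open. The tube mouths are at crop (348,187), (377,201), (406,214) and (436,227), within half a pixel of my model. Next are the rods.

>>> apply_moves(commands="0.04 0 0 -0.04 0.14; 0.04 0 0 -0.08 0.28; 0.04 0 0 -0.1 0.42; 0.04 0 0 -0.1 0.56; 0.04 0 0 -0.1 0.7")

```text
time: 13.85
ee_pos: [0.5647, -0.1514, 0.2291]
tool_rot: [-0.001, 0.381, 0.925, -0.0]
ft_force: [-0.1, -0.4, -1.0]
gripper_width: 0.0397
grasp_force: 0.0
```

>>> apply_moves(commands="0.04 0 0 0 0.14; 0.04 0 0 0 0.28; 0.04 0 0 0 0.42; 0.04 0 0 0 0.56; 0.04 0 0 0 0.7")

```text
time: 14.35
ee_pos: [0.5641, -0.1511, 0.2278]
tool_rot: [-0.002, 0.675, 0.738, -0.001]
ft_force: [0.4, 0.7, 0.2]
gripper_width: 0.0398
grasp_force: 0.0
```

>>> apply_moves(commands="0.04 0 0 0 0.14; 0.04 0 0 0 0.167; 0.04 0 0 0 0.167; 0.04 0 0 0 0.167; 0.04 0 0 0 0.167")

```text
time: 14.85
ee_pos: [0.5651, -0.1513, 0.2302]
tool_rot: [-0.0, 0.731, 0.682, -0.0]
ft_force: [0.1, 0.1, -0.2]
gripper_width: 0.0402
grasp_force: 0.0
```

Run:
```python
from h import *
p,r,_=pose();print(p,np.degrees(np.arctan2(r[1,0],r[0,0])));print(shift([.4528,-.2884,.2]),shift([.4528,-.2884,.112]))
```

```text
[ 0.56510285 -0.15128204  0.2302041 ] 86.0079293081185
[-0.1446 -0.1025  0.0302] [-0.1446 -0.1024  0.1182]
```

>>> apply_moves(commands="0.032 -0.045 -0.032 0 0; 0.032 -0.09 -0.064 0 0; 0.032 -0.13 -0.092 0 0; 0.032 -0.1446 -0.1025 0.02 0; 0.032 -0.1446 -0.1025 0.03 0")

```text
time: 15.35
ee_pos: [0.4505, -0.2904, 0.1996]
tool_rot: [-0.0, 0.733, 0.68, -0.0]
ft_force: [0.5, 0.5, -1.0]
gripper_width: 0.0321
grasp_force: 0.0
```

Run:
```python
from h import *
p,r,_=pose();k=K("wrist");snap("wrist","w4");print(p,shift([.4528,-.2884,.112]))
print(proj("wrist",[[.4528,-.2884,.12],[.399,-.2886,.12],[.399,-.3419,.12]],k));print(p+r@[0,0,.019])
```

```text
[ 0.45050821 -0.29042998  0.19956288] [-0.0002  0.0021  0.0858]
[[325.09734945 212.18471993]
 [256.35230408 217.31762221]
 [264.61216509 278.92284409]]
[ 0.45048551 -0.29043062  0.1805629 ]
```

View pics/w4.png

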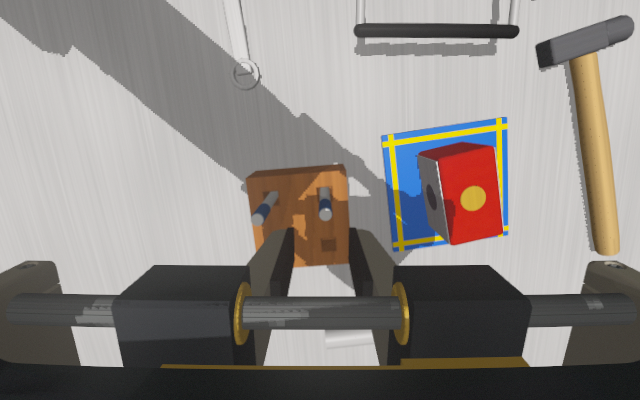

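The wrist view shows the rod top at (326,215), about 2.5 mm from the prediction, which is within tolerance. I descend.

>>> apply_moves(commands="0.032 -0.0015 0.001 0.03 0; 0.032 -0.0015 0.001 0.065 0; 0.032 -0.0015 0.001 0.086 0; 0.032 -0.0015 0.001 0.086 0; 0.032 -0.0015 0.001 0.086 0")

```text
time: 15.9
ee_pos: [0.4545, -0.2892, 0.1152]
tool_rot: [0.0, 0.731, 0.682, 0.0]
ft_force: [-0.0, -0.8, 0.4]
gripper_width: 0.0324
grasp_force: 0.0
```

>>> apply_moves(commands="0.0 0 0 0 0; 0 0 0 0 0; 0 0 0 0 0; 0 0 0 0 0; 0 0 0 0 0", grip_force=25)

```text
time: 16.4
ee_pos: [0.4541, -0.2904, 0.1157]
tool_rot: [0.001, 0.732, 0.682, -0.0]
ft_force: [-0.8, -0.6, 5.2]
gripper_width: 0.0092
grasp_force: 25.0
```

>>> apply_moves(commands="0 0 0 -0.02 0; 0 0 0 -0.05 0; 0 0 0 -0.085 0; 0 0 0 -0.1 0; 0 0 0 -0.1 0")

```text
time: 16.9
ee_pos: [0.4546, -0.2908, 0.2168]
tool_rot: [0.002, 0.732, 0.682, 0.0]
ft_force: [0.5, 0.5, -0.7]
gripper_width: 0.0092
grasp_force: 25.0
```

Run:
```python
from h import *
p,r,s=pose();print(p,s["gripper_width"],s["grasp_force"]);e=np.array([.0715,.9974]);h=np.array([.5845,.1365]);g=np.array([.9974,-.0715])
for t in (-.054,-.018,.018,.054): print(t,h+.1*e+g*t,shift([*(h+.1*e+g*t),.2]))
```

```text
[ 0.45464473 -0.29081434  0.21675061] 0.009160101138542204 24.995565488934517
-0.054 [0.5377904 0.240101 ] [0.5355 0.0452 0.0153]
-0.018 [0.5736968 0.237527 ] [0.5355 0.0812 0.0154]
0.018 [0.6096032 0.234953 ] [0.5355 0.1172 0.0155]
0.054 [0.6455096 0.232379 ] [0.5355 0.1532 0.0157]
```

>>> apply_moves(commands="0 0.045 0.013 0 0; 0 0.09 0.026 0 0; 0 0.135 0.039 0 0; 0 0.18 0.051 0 0; 0 0.22 0.063 0 0")

```text
time: 17.4
ee_pos: [0.5312, -0.0723, 0.2119]
tool_rot: [-0.002, 0.732, 0.682, -0.001]
ft_force: [0.6, 0.1, -0.6]
gripper_width: 0.0088
grasp_force: 25.0
```

>>> apply_moves(commands="0 0.045 0.013 0 0; 0 0.09 0.026 0 0; 0 0.135 0.039 0 0; 0 0.18 0.051 0 0; 0 0.2 0.057 0 0")

```text
time: 17.9
ee_pos: [0.6023, 0.1243, 0.2115]
tool_rot: [-0.002, 0.731, 0.683, -0.001]
ft_force: [-0.1, -0.4, -1.4]
gripper_width: 0.0089
grasp_force: 25.0
```

>>> apply_moves(commands="0 0.045 0.013 0 0; 0 0.08 0.023 0 0; 0 0.1155 0.033 0 0; 0 0.1155 0.033 0.02 0; 0 0.1155 0.033 0.04 0")

```text
time: 18.4
ee_pos: [0.6435, 0.2347, 0.1714]
tool_rot: [-0.001, 0.731, 0.682, -0.001]
ft_force: [-0.9, -0.2, -0.6]
gripper_width: 0.009
grasp_force: 25.0
```

Run:
```python
from h import *
p,r,s=pose();k=K("wrist");snap("wrist","w5");print(p,s["joint_pos"],s["gripper_width"],shift([.6455,.2324,.13]))
e=np.array([.0715,.9974]);h=np.array([.5845,.1365]);g=np.array([.9974,-.0715])
print(proj("wrist",[[*(h+.1*e+g*t),.06] for t in (-.054,-.018,.018,.054)],k)); print(proj("wrist",[p-[0,0,.099],p-[0,0,.02]],k))
im=cv2.imread("pics/w5.png");cv2.imwrite("pics/w5c.png",cv2.resize(im[130:310,200:400],(666,600),interpolation=cv2.INTER_CUBIC))
snap("scene","s3")
im=cv2.imread("pics/s3.png");print(proj("scene",[p-[0,0,.099],p]))
o=np.hstack([cv2.resize(cv2.imread("pics/w5.png")[130:310,200:400],(440,396),interpolation=2),cv2.resize(im[135:235,320:410],(356,396),interpolation=2)]);cv2.imwrite("pics/w5c.png",o)
```

```text
[0.64348331 0.23467593 0.17135232] [1.73744514e-01 4.86867800e-01 1.31321858e+00 9.10288120e-06
 1.34394555e+00 2.42885219e-01] 0.009004417475819659 [-0.0008  0.005   0.0363]
[[202.72352055 206.32007621]
 [243.18939365 206.46160713]
 [283.96811784 206.59697502]
 [324.90205423 206.72568895]]
[[322.46118689 208.14731317]
 [322.80563363 244.12206364]]
[[368.98056293 193.17889409]
 [370.55592728 170.90020655]]
```

View pics/w5c.png

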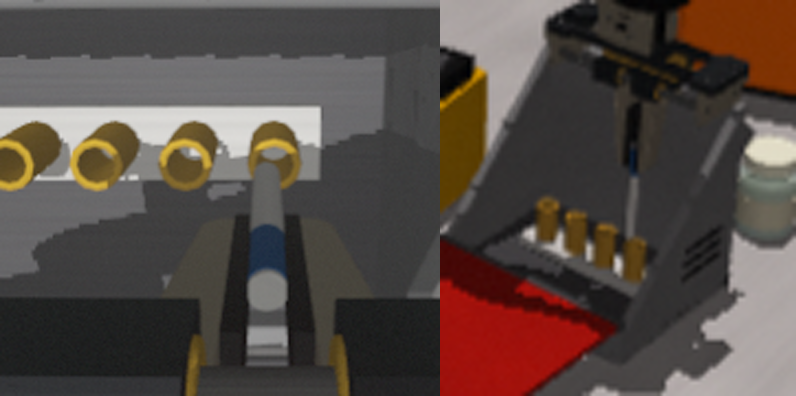

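The wrist crop shows the target mouth at (273,160) and the rod's lower end at about (265,177), so the rod's bottom is a few mm short in tool x and tool y. I correct and check again.

>>> apply_moves(commands="0 0.005 0.0035 0.005 0; 0 0.005 0.0035 0.006 0; 0 0.005 0.0035 0.006 0; 0 0.005 0.0035 0.006 0; 0 0.005 0.0035 0.006 0")

```text
time: 19.0
ee_pos: [0.6484, 0.2382, 0.1694]
tool_rot: [0.0, 0.732, 0.682, 0.001]
ft_force: [-0.1, 0.2, -0.5]
gripper_width: 0.0091
grasp_force: 25.0
```

Run:
```python
from h import *
p,r,s=pose();snap("wrist","w6");print(p,s["ft_force"]);snap("scene","s4")
o=np.hstack([cv2.resize(cv2.imread("pics/w6.png")[170:270,270:370],(400,400),interpolation=2),cv2.resize(cv2.imread("pics/s4.png")[150:215,340:405],(400,400),interpolation=2)]);cv2.imwrite("pics/w6c.png",o)
```

```text
[0.64842172 0.2381646  0.16939027] [-0.12872999  0.1879943  -0.48217217]
```

View pics/w6c.png

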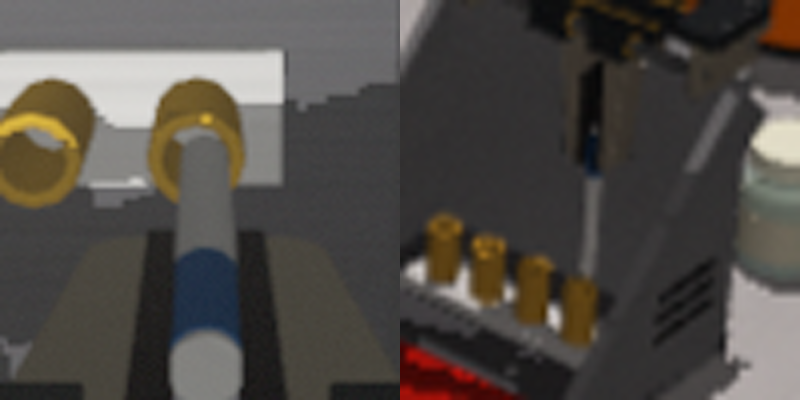

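The rod end is at (206,158) against the mouth at (197,160), about 2 mm off to the right. I shift back and lower.

>>> apply_moves(commands="0 0 -0.0018 0 0; 0 0 -0.0018 0.008 0; 0 0 -0.0018 0.016 0; 0 0 -0.0018 0.022 0; 0 0 -0.0018 0.022 0")

```text
time: 19.6
ee_pos: [0.6455, 0.2379, 0.1445]
tool_rot: [-0.001, 0.732, 0.682, -0.001]
ft_force: [0.4, -1.1, -1.9]
gripper_width: 0.0094
grasp_force: 25.0
```

>>> apply_moves(commands="0 0 0 0.006 0; 0 0 0 0.012 0; 0 0 0 0.018 0; 0 0 0 0.018 0; 0 0 0 0.018 0")

```text
time: 20.1
ee_pos: [0.6459, 0.2382, 0.1279]
tool_rot: [-0.0, 0.732, 0.682, -0.001]
ft_force: [0.3, -2.1, -1.6]
gripper_width: 0.0093
grasp_force: 25.0
```

>>> apply_moves(commands="0.022 0 0 0 0; 0.022 0 0 0 0; 0.022 0 0 0 0; 0.022 0 0 -0.03 0; 0.022 0 0 -0.045 0")

```text
time: 20.6
ee_pos: [0.6472, 0.2388, 0.1761]
tool_rot: [0.001, 0.732, 0.682, 0.001]
ft_force: [0.5, 0.1, 0.3]
gripper_width: 0.0221
grasp_force: 0.0
```

>>> apply_moves(commands="0 0 0 0 0; 0 0 0 0 0; 0 0 0 0.02 0; 0 0 0 0.036 0; 0 0 0 0.036 0")

```text
time: 21.1
ee_pos: [0.6462, 0.2383, 0.1364]
tool_rot: [-0.0, 0.732, 0.682, -0.0]
ft_force: [0.1, 0.5, 0.9]
gripper_width: 0.0003
grasp_force: 0.6
```

>>> apply_moves(commands="0 0 0 0.001 0; 0 0 0 -0.03 0; 0 0 0 -0.065 0; 0.03 0 0 -0.075 0; 0.03 0 0 -0.075 0")

```text
time: 21.6
ee_pos: [0.647, 0.2385, 0.2134]
tool_rot: [0.001, 0.732, 0.682, 0.001]
ft_force: [-0.9, -1.1, -0.3]
gripper_width: 0.0147
grasp_force: 0.0
```

Run:
```python
from h import *
p,r,s=pose();k=K("wrist");im=snap("wrist","w7");print(p,s["joint_pos"][5]);print(shift([.400,-.290,.2]))
im=snap("scene");cv2.imwrite("pics/s5.png",im)
print(proj("scene",[[.6459,.236,.117],[.6459,.236,.133]]))
o=np.hstack([cv2.resize(cv2.imread("pics/w7.png")[130:310,200:400],(440,396),interpolation=2),cv2.resize(im[135:235,320:410],(356,396),interpolation=2)]);cv2.imwrite("pics/w7c.png",o)
```

```text
[0.64695342 0.23848744 0.21343655] 0.24937868440830785
[-0.5444 -0.2079  0.0117]
[[370.41009704 183.35977904]
 [370.66881746 179.75266618]]
```

View pics/w7c.png

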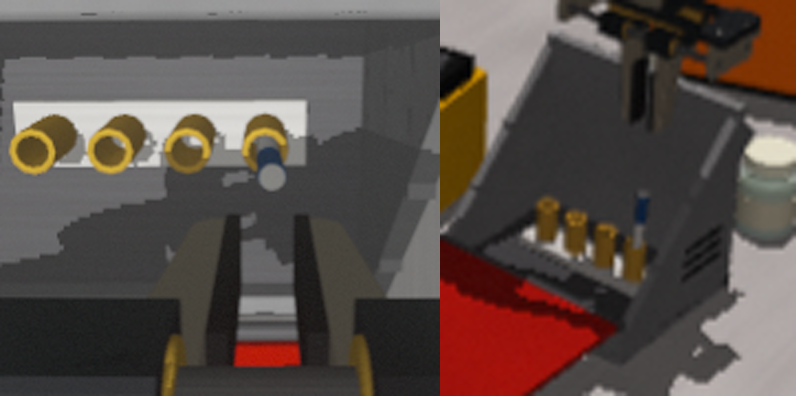

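The rod is seated: its top in the scene crop is at (643,193), px (371,184), as predicted for fully down. Next is rod 2.

>>> apply_moves(commands="0.03 -0.045 -0.017 0 0; 0.03 -0.09 -0.034 0 0; 0.03 -0.135 -0.051 0 0; 0.03 -0.18 -0.069 0 0; 0.03 -0.22 -0.084 0 0")

```text
time: 22.2
ee_pos: [0.5442, 0.0234, 0.2097]
tool_rot: [-0.002, 0.732, 0.681, -0.002]
ft_force: [0.4, -0.2, 0.5]
gripper_width: 0.0297
grasp_force: 0.0
```

>>> apply_moves(commands="0.03 -0.045 -0.017 0 0; 0.03 -0.09 -0.034 0 0; 0.03 -0.135 -0.051 0 0; 0.03 -0.18 -0.069 0 0; 0.03 -0.22 -0.084 0 0")

```text
time: 22.7
ee_pos: [0.4451, -0.1895, 0.2101]
tool_rot: [-0.002, 0.732, 0.681, -0.0]
ft_force: [1.6, -0.2, -1.0]
gripper_width: 0.0301
grasp_force: 0.0
```

>>> apply_moves(commands="0.03 -0.045 -0.017 0 0; 0.03 -0.09 -0.034 0 0; 0.03 -0.104 -0.04 0.012 0; 0.03 -0.104 -0.04 0.012 0; 0.03 -0.104 -0.04 0.012 0")

```text
time: 23.2
ee_pos: [0.3998, -0.2879, 0.1987]
tool_rot: [-0.002, 0.732, 0.682, 0.0]
ft_force: [-0.7, -0.4, -0.2]
gripper_width: 0.0295
grasp_force: 0.0
```

Run:
```python
from h import *
p,r,s=pose();print(p,shift([.400,-.290,.115]));k=K("wrist");snap("wrist","w8")
for d in robot.trace("wrist","rod0_mid"):
    ys,xs=np.nonzero(d["mask"]);print(d["score"],len(xs),xs.min(),xs.max(),ys.min(),ys.max(),xs[ys>ys.max()-6].mean())
print(proj("wrist",[[.399,-.2886,.12],[.399,-.3419,.12]],k))
```

```text
[ 0.39980302 -0.28786949  0.1986851 ] [-0.0024  0.0005  0.0837]
0.67 481 321 333 242 286 326.43636363636364
[[321.52326895 216.56819982]
 [326.105505   278.6929739 ]]
```

>>> apply_moves(commands="0.03 -0.002 0 0.03 0; 0.03 -0.002 0 0.065 0; 0.03 -0.002 0 0.083 0; 0.03 -0.002 0 0.083 0; 0.03 -0.002 0 0.083 0")

```text
time: 23.8
ee_pos: [0.4008, -0.2909, 0.1182]
tool_rot: [0.0, 0.731, 0.682, 0.0]
ft_force: [-0.7, 0.2, 0.9]
gripper_width: 0.03
grasp_force: 0.0
```

>>> apply_moves(commands="0.0 0 0 0 0; 0 0 0 0 0; 0 0 0 0 0; 0 0 0 0 0; 0 0 0 0 0", grip_force=25)

```text
time: 24.3
ee_pos: [0.4005, -0.2922, 0.1187]
tool_rot: [0.001, 0.732, 0.682, -0.0]
ft_force: [-1.2, 0.7, 6.9]
gripper_width: 0.009
grasp_force: 25.0
```

>>> apply_moves(commands="0 0 0 -0.02 0; 0 0 0 -0.05 0; 0 0 0 -0.085 0; 0 0 0 -0.1 0; 0 0 0 -0.1 0")

```text
time: 24.8
ee_pos: [0.4011, -0.2927, 0.2201]
tool_rot: [0.003, 0.732, 0.682, -0.0]
ft_force: [0.9, -0.4, -0.2]
gripper_width: 0.0091
grasp_force: 25.0
```

Run:
```python
from h import *
p,r,s=pose();print(p,s["gripper_width"],s["grasp_force"]);e=np.array([.0715,.9974]);g=np.array([.9974,-.0715])
t=np.array([.6459,.2382])-.108*g
print(t,shift([*t,.2]))
```

```text
[ 0.4010659  -0.29270443  0.22008994] 0.009078485778069014 24.990729801356792
[0.5381808 0.245922 ] [0.5471 0.0984 0.0185]
```

>>> apply_moves(commands="0 0.045 0.008 0 0; 0 0.09 0.016 0 0; 0 0.135 0.024 0 0; 0 0.18 0.032 0 0; 0 0.22 0.04 0 0")

```text
time: 25.3
ee_pos: [0.4548, -0.0725, 0.2157]
tool_rot: [-0.001, 0.732, 0.682, -0.0]
ft_force: [-0.2, -0.1, -0.0]
gripper_width: 0.0089
grasp_force: 25.0
```

>>> apply_moves(commands="0 0.045 0.008 0 0; 0 0.09 0.016 0 0; 0 0.135 0.024 0 0; 0 0.18 0.032 0 0; 0 0.22 0.04 0 0")

```text
time: 25.8
ee_pos: [0.5102, 0.1439, 0.2155]
tool_rot: [-0.001, 0.732, 0.682, -0.001]
ft_force: [0.4, -0.8, -0.5]
gripper_width: 0.009
grasp_force: 25.0
```

>>> apply_moves(commands="0 0.045 0.008 0 0; 0 0.09 0.016 0 0; 0 0.107 0.0185 0.02 0; 0 0.107 0.0185 0.045 0; 0 0.107 0.0185 0.045 0")

```text
time: 26.3
ee_pos: [0.5334, 0.2469, 0.1665]
tool_rot: [-0.003, 0.731, 0.682, -0.005]
ft_force: [-0.8, -0.5, -0.7]
gripper_width: 0.009
grasp_force: 25.0
```

>>> apply_moves(commands="0 0 0 0 0; 0 0 0 0 0; 0 0 0 0 0")

```text
time: 26.6
ee_pos: [0.538, 0.2468, 0.174]
tool_rot: [0.001, 0.732, 0.681, 0.001]
ft_force: [-0.3, 0.0, -0.4]
gripper_width: 0.0087
grasp_force: 25.0
```

```bash
cat > t.py <<'E'
from h import *
import sys
t=float(sys.argv[1]);n=sys.argv[2];bot=float(sys.argv[3])
p,r,s=pose();k=K("wrist");im=snap("wrist",n);print(p,s["gripper_width"],s["ft_force"])
g=np.array([.9974,-.0715]);c=np.array([.6459,.2382])+(t-.054)*g
print("to learned",shift([*c,p[2]]))
for nm in ("rod0_mid","tube0"):
    for d in robot.trace("wrist",nm):
        m=d["mask"];ys,xs=np.nonzero(m)
        if len(xs): print(nm,round(d["score"],2),len(xs),"x",xs.min(),xs.max(),"y",ys.min(),ys.max(),[round(xs[abs(ys-y)<1].mean(),1) for y in (ys.min()+2,ys.min()+8,ys.max()-4)])
hsv=cv2.cvtColor(im,cv2.COLOR_BGR2HSV);m=cv2.inRange(hsv,(12,110,50),(32,255,255));m[:150]=0;m[260:]=0
nc,_,st,ce=cv2.connectedComponentsWithStats(m)
print("brass",[(st[i].tolist(),ce[i].round(1).tolist()) for i in range(1,nc) if st[i][4]>100])
print("pred rod bottom, mouth:",proj("wrist",[[*p[:2],p[2]-bot],[*c,.06]],k))
snap("scene","s_"+n)
E
python3 t.py -.054 w9 .104
```

```text
[0.53795997 0.24680016 0.17402476] 0.008719115158759637 [-2.75589317e-01  3.30281917e-04 -3.69185054e-01]
to learned [-0.0009  0.0004 -0.0001]
tube0 0.72 64351 x 166 639 y 74 365 [np.float64(255.1), np.float64(330.6), np.float64(321.0)]
brass [([16, 150, 191, 110, 10621], [138.4, 194.6]), ([310, 190, 24, 29, 329], [322.1, 201.7]), ([347, 190, 27, 31, 565], [359.9, 205.6]), ([383, 190, 31, 31, 650], [397.9, 205.1]), ([418, 190, 35, 31, 525], [432.7, 202.7])]
pred rod bottom, mouth: [[321.83967932 206.7508605 ]
 [322.09823187 204.70813771]]
```

```bash
python3 -c "
import cv2,numpy as np
cv2.imwrite('pics/w9c.png',np.hstack([cv2.resize(cv2.imread('pics/w9.png')[170:270,270:370],(400,400),interpolation=2),cv2.resize(cv2.imread('pics/s_w9.png')[150:215,320:385],(400,400),interpolation=2)]))"
```

```text
(no output)
```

View pics/w9c.png

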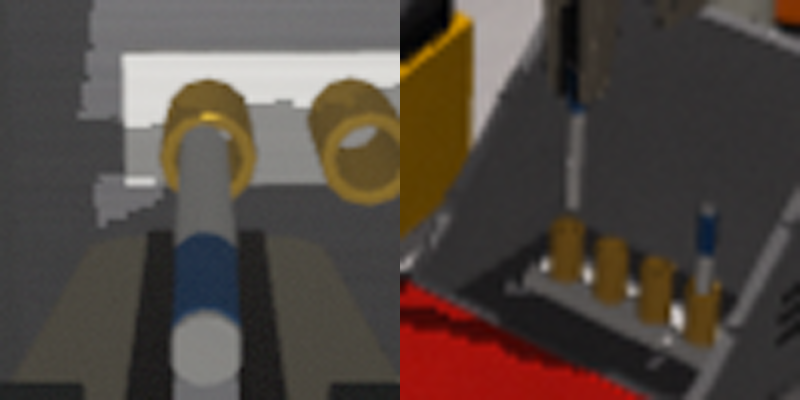

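The rod end is at (205,149) and the mouth at (208,158). Allowing for parallax as the rod goes down, it is about 4 mm too far in tool x, so I correct that and lower.

>>> apply_moves(commands="0 -0.004 0.0006 0 0; 0 -0.004 0.0006 0.006 0; 0 -0.004 0.0006 0.012 0; 0 -0.004 0.0006 0.018 0; 0 -0.004 0.0006 0.022 0")

```text
time: 27.3
ee_pos: [0.5371, 0.2429, 0.1496]
tool_rot: [-0.0, 0.732, 0.682, -0.0]
ft_force: [0.4, 0.3, -0.2]
gripper_width: 0.0091
grasp_force: 25.0
```

>>> apply_moves(commands="0 0 0 0.006 0; 0 0 0 0.01 0; 0 0 0 0.01 0")

```text
time: 27.6
ee_pos: [0.5371, 0.2429, 0.1397]
tool_rot: [-0.0, 0.732, 0.682, -0.001]
ft_force: [0.4, -1.1, -0.7]
gripper_width: 0.0087
grasp_force: 25.0
```

>>> apply_moves(commands="0.022 0 0 0 0; 0.022 0 0 0 0; 0.022 0 0 0 0; 0.022 0 0 -0.02 0; 0.022 0 0 -0.035 0")

```text
time: 28.1
ee_pos: [0.5375, 0.2432, 0.1766]
tool_rot: [0.0, 0.732, 0.682, 0.0]
ft_force: [-0.1, -0.0, 0.8]
gripper_width: 0.0221
grasp_force: 0.0
```

>>> apply_moves(commands="0 0 0 0 0; 0 0 0 0 0; 0 0 0 0.02 0; 0 0 0 0.038 0; 0 0 0 0.038 0")

```text
time: 28.6
ee_pos: [0.5373, 0.243, 0.1366]
tool_rot: [-0.0, 0.732, 0.682, -0.0]
ft_force: [1.0, -0.5, -0.2]
gripper_width: 0.0004
grasp_force: 0.0
```

>>> apply_moves(commands="0 0 0 0.001 0; 0 0 0 -0.03 0; 0 0 0 -0.065 0; 0.03 0 0 -0.075 0; 0.03 0 0 -0.075 0")

```text
time: 29.1
ee_pos: [0.5383, 0.2433, 0.2139]
tool_rot: [0.001, 0.732, 0.682, 0.001]
ft_force: [1.1, -0.1, 0.1]
gripper_width: 0.0144
grasp_force: 0.0
```

Run:
```python
from h import *
p,r,s=pose();print(p,shift([.400,-.344,.2]))
im=snap("scene","s6");q=proj("scene",[[.5375,.238,.117],[.5375,.238,.133]]);print(q)
hsv=cv2.cvtColor(im,cv2.COLOR_BGR2HSV);m=cv2.inRange(hsv,(100,80,20),(125,255,255));m[:150]=0;m[200:]=0;m[:,:330]=0;m[:,385:]=0
nc,_,st,ce=cv2.connectedComponentsWithStats(m);print([x.tolist() for x in st[1:] if x[4]>3])
```

```text
[0.53829108 0.24329449 0.2138978 ] [-0.5956 -0.0963  0.0131]
[[347.09132763 174.05462053]
 [347.23113428 170.51328268]]
[[347, 175, 3, 6, 18], [368, 185, 4, 6, 17]]
```

Rod 2 is seated, with its blue top where predicted. Next is rod 3.

>>> apply_moves(commands="0.03 -0.047 -0.0076 0 0; 0.03 -0.094 -0.015 0 0; 0.03 -0.14 -0.023 0 0; 0.03 -0.187 -0.03 0 0; 0.03 -0.22 -0.036 0 0")

```text
time: 29.65
ee_pos: [0.4837, 0.0242, 0.2099]
tool_rot: [-0.002, 0.732, 0.681, -0.002]
ft_force: [0.1, 0.2, -0.1]
gripper_width: 0.0298
grasp_force: 0.0
```

>>> apply_moves(commands="0.03 -0.047 -0.0076 0 0; 0.03 -0.094 -0.015 0 0; 0.03 -0.14 -0.023 0 0; 0.03 -0.187 -0.03 0 0; 0.03 -0.22 -0.036 0 0")

```text
time: 30.15
ee_pos: [0.4324, -0.1924, 0.2101]
tool_rot: [-0.002, 0.732, 0.681, -0.0]
ft_force: [1.0, 0.4, -0.7]
gripper_width: 0.0301
grasp_force: 0.0
```

>>> apply_moves(commands="0.03 -0.047 -0.0076 0 0; 0.03 -0.094 -0.015 0 0; 0.03 -0.14 -0.022 0.012 0; 0.03 -0.155 -0.024 0.012 0; 0.03 -0.155 -0.024 0.012 0")

```text
time: 30.65
ee_pos: [0.3981, -0.344, 0.1982]
tool_rot: [-0.002, 0.733, 0.68, 0.0]
ft_force: [0.2, -0.7, -0.2]
gripper_width: 0.0298
grasp_force: 0.0
```

Run:
```python
from h import *
p,r,s=pose();print(p,shift([.400,-.344,.115]));k=K("wrist");snap("wrist","w10")
for d in robot.trace("wrist","rod0_mid"):
    ys,xs=np.nonzero(d["mask"]);print(d["score"],len(xs),xs.min(),xs.max(),ys.min(),ys.max(),xs[ys>ys.max()-6].mean())
print(proj("wrist",[[.400,-.344,.12]],k))
```

```text
[ 0.3980769  -0.34399682  0.19820072] [-0.0001  0.0022  0.0832]
0.8 382 318 330 189 223 324.1666666666667
[[325.01232791 215.59681988]]
```

>>> apply_moves(commands="0.03 -0.001 0.001 0.03 0; 0.03 -0.001 0.001 0.065 0; 0.03 -0.001 0.001 0.083 0; 0.03 -0.001 0.001 0.083 0; 0.03 -0.001 0.001 0.083 0")

```text
time: 31.25
ee_pos: [0.4011, -0.3435, 0.1182]
tool_rot: [0.0, 0.731, 0.682, 0.0]
ft_force: [-0.8, 0.4, 0.1]
gripper_width: 0.0297
grasp_force: 0.0
```

>>> apply_moves(commands="0.0 0 0 0 0; 0 0 0 0 0; 0 0 0 0 0; 0 0 0 0 0; 0 0 0 0 0", grip_force=25)

```text
time: 31.75
ee_pos: [0.4008, -0.3454, 0.1187]
tool_rot: [0.001, 0.732, 0.682, -0.0]
ft_force: [0.6, -0.2, 5.5]
gripper_width: 0.0089
grasp_force: 25.0
```

>>> apply_moves(commands="0 0 0 -0.02 0; 0 0 0 -0.05 0; 0 0 0 -0.085 0; 0 0 0 -0.1 0; 0 0 0 -0.1 0")

```text
time: 32.25
ee_pos: [0.4012, -0.3458, 0.2197]
tool_rot: [0.002, 0.732, 0.682, -0.0]
ft_force: [1.3, -0.5, -0.7]
gripper_width: 0.0093
grasp_force: 25.0
```

Run:
```python
from h import *
p,r,s=pose();print(p,s["gripper_width"],s["grasp_force"]);g=np.array([.9974,-.0715])
t=np.array([.5373,.2431])+.072*g
print(t,shift([*t,.17]))
```

```text
[ 0.4012392  -0.34583786  0.21967917] 0.009277466616299886 24.99282706528902
[0.6091128 0.237952 ] [0.5973 0.1657 0.0481]
```

>>> apply_moves(commands="0 0.045 0.0125 0 0; 0 0.09 0.025 0 0; 0 0.135 0.0375 0 0; 0 0.18 0.05 0 0; 0 0.22 0.061 0 0")

```text
time: 32.75
ee_pos: [0.4761, -0.1269, 0.215]
tool_rot: [-0.002, 0.732, 0.682, -0.0]
ft_force: [0.3, -0.4, -0.5]
gripper_width: 0.0086
grasp_force: 25.0
```

>>> apply_moves(commands="0 0.045 0.0125 0 0; 0 0.09 0.025 0 0; 0 0.135 0.0375 0 0; 0 0.18 0.05 0 0; 0 0.22 0.061 0 0")

```text
time: 33.25
ee_pos: [0.5524, 0.0879, 0.2148]
tool_rot: [-0.001, 0.732, 0.682, -0.001]
ft_force: [0.2, -1.3, -1.0]
gripper_width: 0.0088
grasp_force: 25.0
```

>>> apply_moves(commands="0 0.045 0.0125 0 0; 0 0.09 0.025 0 0; 0 0.135 0.0375 0 0; 0 0.157 0.0437 0.02 0; 0 0.157 0.0437 0.045 0")

```text
time: 33.75
ee_pos: [0.608, 0.2423, 0.1702]
tool_rot: [-0.0, 0.731, 0.683, 0.0]
ft_force: [-0.5, -0.8, -1.4]
gripper_width: 0.0088
grasp_force: 25.0
```

>>> apply_moves(commands="0 0 0 0 0; 0 0 0 0 0; 0 0 0 0 0")

```text
time: 34.05
ee_pos: [0.6084, 0.2385, 0.1733]
tool_rot: [0.0, 0.732, 0.681, 0.0]
ft_force: [0.2, -0.1, -0.4]
gripper_width: 0.0091
grasp_force: 25.0
```

```bash
python3 t.py .018 w11 .104
python3 - <<'E'
import cv2,numpy as np
# rod vs mouth: same crop as before; compare rod silhouettes between w9 (upright ref) and now
for n in ("w9","w11"):
    im=cv2.imread(f"pics/{n}.png");h=cv2.cvtColor(im,cv2.COLOR_BGR2HSV)
    b=cv2.inRange(h,(100,90,30),(125,255,255));b[:215]=0;b[270:]=0;b[:,:300]=0;b[:,345:]=0;ys,xs=np.nonzero(b)
    br=cv2.inRange(h,(12,90,40),(32,255,255));br[:,:303]=0;br[:,342:]=0;br[:186]=0;br[226:]=0
    print(n,"blue",xs.mean().round(1),ys.mean().round(1),ys.min(),ys.max())
    for y in range(188,226,3):
        r=br[y]>0; print(y,''.join('#' if q else '.' for q in r[303:342]))
E
```

```text
[0.60842516 0.23854696 0.17333228] 0.009058810936470606 [ 0.20006686 -0.08133614 -0.39365782]
to learned [0.0023 0.0011 0.0006]
rod0_mid 0.64 936 x 313 330 y 203 267 [np.float64(321.0), np.float64(321.0), np.float64(321.5)]
tube0 0.57 73049 x 0 574 y 67 365 [np.float64(348.6), np.float64(308.3), np.float64(321.0)]
brass [([0, 150, 123, 110, 7896], [50.7, 210.4]), ([231, 187, 31, 31, 443], [248.8, 200.2]), ([271, 187, 27, 31, 553], [284.2, 202.5]), ([312, 187, 23, 30, 350], [323.9, 198.7]), ([349, 187, 27, 30, 371], [360.0, 198.6])]
pred rod bottom, mouth: [[322.00630002 206.6599432 ]
 [323.55426771 201.31538423]]
w9 blue 321.0 239.0 229 250
188 .......................................
191 ..............##########...............
194 ...........#################...........
197 .........####################..........
200 .........####################..........
203 ........#####...........######.........
206 ........####............#######........
209 .......#####............#######........
212 ........####.............#####.........
215 .........###.............####..........
218 .........................##............
221 .......................................
224 .......................................
w11 blue 321.0 240.5 230 252
188 ...............###########.............
191 ............#################..........
194 ...........###################.........
197 ..........#####################........
200 ..........#####...........######.......
203 .........#####..........########.......
206 .........###............########.......
209 ..........##............########.......
212 ..........##.............######........
215 .........................###...........
218 .......................................
221 .......................................
224 .......................................
```

>>> apply_moves(commands="0 0 0.0017 0 0; 0 0 0.0017 0.006 0; 0 0 0.0017 0.012 0; 0 0 0.0017 0.018 0; 0 0 0.0017 0.022 0")

```text
time: 34.75
ee_pos: [0.6093, 0.2388, 0.1494]
tool_rot: [-0.0, 0.732, 0.682, -0.001]
ft_force: [-0.5, -0.8, -0.3]
gripper_width: 0.0092
grasp_force: 25.0
```

>>> apply_moves(commands="0 0 0 0.006 0; 0 0 0 0.01 0; 0 0 0 0.01 0")

```text
time: 35.05
ee_pos: [0.6093, 0.2388, 0.1396]
tool_rot: [-0.0, 0.732, 0.682, -0.001]
ft_force: [-0.6, -0.8, -0.7]
gripper_width: 0.0088
grasp_force: 25.0
```

>>> apply_moves(commands="0.022 0 0 0 0; 0.022 0 0 0 0; 0.022 0 0 0 0; 0.022 0 0 -0.02 0; 0.022 0 0 -0.035 0")

```text
time: 35.55
ee_pos: [0.6099, 0.239, 0.1766]
tool_rot: [0.0, 0.732, 0.682, 0.0]
ft_force: [0.7, 0.4, 0.3]
gripper_width: 0.0223
grasp_force: 0.0
```

>>> apply_moves(commands="0 0 0 0 0; 0 0 0 0 0; 0 0 0 0.02 0; 0 0 0 0.038 0; 0 0 0 0.038 0")

```text
time: 36.05
ee_pos: [0.6097, 0.2389, 0.1367]
tool_rot: [-0.0, 0.732, 0.682, -0.0]
ft_force: [0.1, -0.1, -0.2]
gripper_width: 0.0005
grasp_force: 0.0
```

>>> apply_moves(commands="0 0 0 0.001 0; 0 0 0 -0.03 0; 0 0 0 -0.065 0; 0.03 0 0 -0.1 0; 0.03 0 0 -0.1 0")

```text
time: 36.55
ee_pos: [0.6123, 0.2395, 0.2436]
tool_rot: [0.003, 0.732, 0.682, 0.004]
ft_force: [0.3, 0.3, 0.5]
gripper_width: 0.0142
grasp_force: 0.0
```

Run:
```python
from h import *
p,r,s=pose();print(p,shift([.563,-.1485,.15]))
im=snap("scene","s7");print(proj("scene",[[.6093,.236,.117],[.6093,.236,.133]]))
hsv=cv2.cvtColor(im,cv2.COLOR_BGR2HSV);m=cv2.inRange(hsv,(100,80,20),(125,255,255));m[:150]=0;m[200:]=0;m[:,:330]=0;m[:,385:]=0
nc,_,st,ce=cv2.connectedComponentsWithStats(m);print([x.tolist() for x in st[1:] if x[4]>3])
snap("top","top2");print([(d["location"],d["score"]) for d in robot.look_for("top","block_mid")+robot.look_for("top","mat")])
```

```text
[0.61230608 0.23953801 0.24357605] [-0.3908 -0.0226  0.0924]
[[362.27613788 180.22753931]
 [362.49270071 176.64237085]]
[[346, 175, 3, 6, 18], [360, 182, 3, 6, 18], [368, 185, 4, 7, 18]]
[([0.5878, -0.2874, 0.0714], 0.67), ([0.5757, -0.2979, 0.0059], 0.89)]
```

All three rods are seated at equal heights. Now back to the bar to close the door.

>>> apply_moves(commands="0.04 -0.047 -0.003 0 0; 0.04 -0.094 -0.006 0 0; 0.04 -0.14 -0.009 0 0; 0.04 -0.187 -0.011 0 0; 0.04 -0.22 -0.013 0 0")

```text
time: 37.25
ee_pos: [0.5795, 0.018, 0.2354]
tool_rot: [-0.001, 0.732, 0.681, -0.001]
ft_force: [-1.0, 0.4, -0.0]
gripper_width: 0.0402
grasp_force: 0.0
```

>>> apply_moves(commands="0.04 -0.047 -0.003 0.02 -0.14; 0.04 -0.094 -0.006 0.05 -0.28; 0.04 -0.14 -0.009 0.09 -0.42; 0.04 -0.171 -0.01 0.09 -0.56; 0.04 -0.171 -0.01 0.09 -0.7")

```text
time: 37.75
ee_pos: [0.5554, -0.153, 0.1427]
tool_rot: [-0.004, 0.454, 0.891, -0.001]
ft_force: [-0.2, 1.6, 0.6]
gripper_width: 0.0401
grasp_force: 0.0
```

>>> apply_moves(commands="0.04 0 0 0 -0.14; 0.04 0 0 0 -0.28; 0.04 0 0 0 -0.42; 0.04 0 0 0 -0.56; 0.04 0 0 0 -0.7")

```text
time: 38.25
ee_pos: [0.5577, -0.1488, 0.1454]
tool_rot: [-0.002, 0.118, 0.993, 0.001]
ft_force: [0.3, -0.0, -0.1]
gripper_width: 0.04
grasp_force: 0.0
```

>>> apply_moves(commands="0.04 0 0 0 -0.14; 0.04 0 0 0 -0.167; 0.04 0 0 0 -0.167; 0.04 0 0 0 -0.167")

```text
time: 38.65
ee_pos: [0.5586, -0.1492, 0.1468]
tool_rot: [-0.001, 0.039, 0.999, 0.0]
ft_force: [-0.5, 0.6, 0.2]
gripper_width: 0.0401
grasp_force: 0.0
```

Run:
```python
from h import *
p,r,s=pose();print(p,np.degrees(np.arctan2(r[1,0],r[0,0])),s["joint_pos"][5],shift([.5641,-.1478,.046]))
k=K("wrist");im=snap("wrist","w12");print(proj("wrist",[[.5641,-.1478,.045]],k))
snap("top","top3");print([(np.round(d["location"],4),d["score"]) for d in robot.look_for("top","pull_bar")+robot.look_for("top","block_mid")+robot.look_for("top","mat")])
```

```text
[ 0.55860416 -0.14919473  0.14683215] 175.5843149692454 -1.9636333350653634 [-0.0055  0.0018  0.1008]
[[322.49801499 214.00357578]]
[(array([0.5771, 0.0264, 0.0476]), 0.77), (array([0.4974, 0.4709, 0.1775]), 0.34), (array([ 0.5925, -0.3125,  0.0736]), 0.57), (array([0.5819, 0.0309, 0.0458]), 0.26), (array([ 0.5533, -0.3363,  0.0111]), 0.77), (array([ 0.7594, -0.261 ,  0.0256]), 0.32)]
```

>>> apply_moves(commands="0.04 -0.005 0.0015 0.04 0; 0.04 -0.005 0.0015 0.08 0; 0.04 -0.005 0.0015 0.1 0; 0.04 -0.005 0.0015 0.1 0; 0.04 -0.005 0.0015 0.1 0")

```text
time: 39.4
ee_pos: [0.5645, -0.1485, 0.0482]
tool_rot: [0.0, 0.037, 0.999, -0.0]
ft_force: [0.7, -0.6, 1.1]
gripper_width: 0.0401
grasp_force: 0.0
```

>>> apply_moves(commands="0 0 0 0 0; 0 0 0 0 0; 0 0 0 0 0; 0 0 0 0 0; 0 0 0 0 0", grip_force=35)

```text
time: 39.9
ee_pos: [0.5649, -0.1471, 0.0486]
tool_rot: [0.001, 0.038, 0.999, 0.001]
ft_force: [-0.1, 6.0, 4.2]
gripper_width: 0.0109
grasp_force: 35.0
```

>>> apply_moves(commands="0 0 0.002 -0.037 0; 0 0 0.0095 -0.074 0; 0 0 0.0215 -0.109 0; 0 0 0.038 -0.142 0; 0 0 0.0588 -0.1735 0")

```text
time: 40.4
ee_pos: [0.5683, -0.0906, 0.222]
tool_rot: [0.0, 0.038, 0.999, -0.001]
ft_force: [4.4, -2.1, -6.0]
gripper_width: 0.0109
grasp_force: 35.0
```

Run:
```python
from h import *
p,r,s=pose();print(p,s["gripper_width"],s["ft_force"])
e=np.array([.0715,.9974]);d=p[:2]-[.5845,.1365];print("radial",d@e,p[2]-.045,np.hypot(d@e,p[2]-.045),"a",.785-np.arctan2(d@e,p[2]-.045))
```

```text
[ 0.56826222 -0.09060152  0.22200785] 0.010944789548037778 [ 4.3888991  -2.05322542 -5.97855996]
radial -0.2276720533839045 0.1770078527417434 0.2883857552381639 a 1.6949458827211212
```

>>> apply_moves(commands="0 0 0.0245 -0.028 0; 0 0 0.0525 -0.0525 0; 0 0 0.0835 -0.0735 0; 0 0 0.117 -0.09 0; 0 0 0.152 -0.102 0")

```text
time: 40.9
ee_pos: [0.5794, 0.0596, 0.3276]
tool_rot: [0.001, 0.039, 0.999, -0.004]
ft_force: [-3.9, -7.4, 8.1]
gripper_width: 0.011
grasp_force: 35.0
```

>>> apply_moves(commands="0 0 0.0365 -0.007 0; 0 0 0.0737 -0.0097 0; 0 0 0.111 -0.0073 0; 0 0 0.1475 0 0; 0 0 0.183 0.012 0")

```text
time: 41.4
ee_pos: [0.5929, 0.2457, 0.314]
tool_rot: [0.001, 0.037, 0.999, -0.0]
ft_force: [-3.5, -2.6, 5.0]
gripper_width: 0.011
grasp_force: 35.0
```

>>> apply_moves(commands="0 0 0.0335 0.0165 0; 0 0 0.0645 0.037 0; 0 0 0.0925 0.0617 0; 0 0 0.096 0.065 0; 0 0 0.096 0.065 0")

```text
time: 41.9
ee_pos: [0.5996, 0.3383, 0.2461]
tool_rot: [-0.002, 0.037, 0.999, -0.003]
ft_force: [-6.5, -7.1, 2.4]
gripper_width: 0.0104
grasp_force: 35.0
```

Run:
```python
from h import *
p,r,s=pose();print(p,s["gripper_width"],s["ft_force"])
e=np.array([.0715,.9974]);d=p[:2]-[.5845,.1365];print("radial",d@e,p[2]-.045,np.hypot(d@e,p[2]-.045),"a",.785-np.arctan2(d@e,p[2]-.045))
```

```text
[0.59955573 0.33831806 0.2461383 ] 0.010384549665668302 [-6.54754723 -7.05041683  2.38602992]
radial 0.20236981445916377 0.20113830314517256 0.2853246550797104 a -0.0034501651702375513
```

>>> apply_moves(commands="0 0 0.004 0.005 0; 0 0 0.007 0.008 0; 0 0 0.007 0.008 0; 0 0 0.007 0.008 0")

```text
time: 42.3
ee_pos: [0.6, 0.3386, 0.2455]
tool_rot: [-0.002, 0.039, 0.999, -0.009]
ft_force: [-23.3, -32.3, 34.6]
gripper_width: 0.0106
grasp_force: 34.9
```

>>> apply_moves(commands="0.05 0 0 0 0; 0.05 0 0 0 0; 0.05 0 0 0 0; 0.05 0 0 -0.03 0; 0.05 0 0 -0.07 0")

```text
time: 42.8
ee_pos: [0.5997, 0.347, 0.3052]
tool_rot: [-0.003, 0.037, 0.999, -0.001]
ft_force: [1.5, 0.2, 0.6]
gripper_width: 0.0483
grasp_force: 0.0
```

Run:
```python
from h import *
np.set_printoptions(precision=4,suppress=True)
p,r,s=pose();print(p,s["joint_pos"]);
snap("scene","s8");snap("top","top4")
for c in("scene","top"):print(c,[(n,np.round(d["location"],4),round(d["score"],2)) for n in ("switch_tip","block_mid","mat") for d in robot.look_for(c,n)])
# door red bounds vs start
a=cv2.imread("pics/top0.png");b=cv2.imread("pics/top4.png")
for im in(a,b):
    h=cv2.cvtColor(im,cv2.COLOR_BGR2HSV);m=cv2.inRange(h,(0,150,50),(8,255,255))|cv2.inRange(h,(172,150,50),(180,255,255))
    nc,_,st,ce=cv2.connectedComponentsWithStats(m);print([(st[i].tolist(),ce[i].round(1).tolist()) for i in range(1,nc) if st[i][4]>60])
    m=cv2.inRange(h,(100,120,50),(125,255,255))|cv2.inRange(h,(20,120,90),(32,255,255));m[:,:385]=0;m[:,445:]=0;m[:170]=0;m[225:]=0;ys,xs=np.nonzero(m);print("mat px",xs.min(),xs.max(),ys.min(),ys.max())
    m=cv2.inRange(h,(50,120,40),(80,255,255));ys,xs=np.nonzero(m);print("green",xs.mean(),ys.mean(),len(xs))
```

```text
[0.5997 0.347  0.3052] [ 0.3503  0.4409  1.1123  0.0006  1.5954 -1.1461]
scene [('block_mid', array([ 0.6074, -0.32  ,  0.058 ]), 0.63), ('mat', array([ 0.6275, -0.3331,  0.0033]), 0.73), ('mat', array([0.5989, 0.2205, 0.1343]), 0.63)]
top [('switch_tip', array([0.376 , 0.2306, 0.2336]), 0.52), ('block_mid', array([ 0.5908, -0.2879,  0.0702]), 0.95), ('mat', array([ 0.5765, -0.2955,  0.006 ]), 0.79)]
[([226, 152, 63, 80, 3094], [256.5, 193.8]), ([331, 206, 29, 19, 353], [344.5, 215.3])]
mat px 392 434 177 218
green 250.43859649122808 258.4561403508772 57
[([225, 152, 64, 80, 2473], [257.1, 194.1]), ([402, 186, 28, 19, 347], [415.6, 194.7])]
mat px 392 434 177 218
green 250.41666666666666 258.375 48
```

The door is against its stop: pressing with 32 N moved it no further, and its red outline in the top view matches the start. Now the switch.

Run:
```python
from h import *
np.set_printoptions(precision=4,suppress=True)
print("block",ray("top",[[345.2,215.7],[415.6,194.7],[416,195.5]],.071),"mat",ray("top",[[413,197.5]],.005))
print("ball",ray("top",[[250.4,258.4]],.223)); print(shift([.379,.165,.3]))
```

```text
block [[ 0.523  -0.0557  0.071 ]
 [ 0.5913 -0.2957  0.071 ]
 [ 0.5885 -0.2969  0.071 ]] mat [[ 0.5935 -0.301   0.005 ]]
ball [[0.3797 0.2336 0.223 ]]
[ 0.2073 -0.198   0.0068]
```

>>> apply_moves(commands="0 0.036 -0.034 0 0; 0 0.07 -0.067 0 0; 0 0.105 -0.1 0 0; 0 0.14 -0.134 0 0; 0 0.17 -0.162 0 0")

```text
time: 43.7
ee_pos: [0.4173, 0.1971, 0.3066]
tool_rot: [-0.001, 0.037, 0.999, -0.0]
ft_force: [-0.1, 0.1, 1.1]
gripper_width: 0.0119
grasp_force: 0.0
```

>>> apply_moves(commands="0 0.0375 -0.036 0 0; 0 0.0375 -0.036 0.04 0; 0 0.0375 -0.036 0.08 0; 0 0.0375 -0.036 0.08 0; 0 0.0375 -0.036 0.08 0")

```text
time: 44.2
ee_pos: [0.3791, 0.1652, 0.228]
tool_rot: [-0.001, 0.037, 0.999, -0.0]
ft_force: [1.5, 0.4, 0.8]
gripper_width: 0.0003
grasp_force: 0.0
```

Run:
```python
from h import *
p,r,s=pose();print(p,s["gripper_width"],s["ft_force"]);print(shift([.379,.2,.224]),shift([.374,.284,.224]))
```

```text
[0.37909514 0.16517302 0.22795735] 0.00034483787034704494 [1.45850714 0.37940801 0.75559982]
[0.0027 0.0347 0.004 ] [0.0139 0.1181 0.0039]
```

>>> apply_moves(commands="0 0.002 0.015 0.003 0; 0 0.0035 0.03 0.003 0; 0 0.005 0.045 0.003 0; 0 0.007 0.06 0.003 0; 0 0.0085 0.075 0.003 0")

```text
time: 44.7
ee_pos: [0.3784, 0.2417, 0.228]
tool_rot: [0.002, 0.037, 0.999, 0.0]
ft_force: [0.0, -1.4, 1.0]
gripper_width: 0.0007
grasp_force: 0.6
```

>>> apply_moves(commands="0 0.002 0.015 0 0; 0 0.004 0.03 0 0; 0 0.005 0.043 0 0; 0 0.005 0.045 0 0; 0 0.005 0.047 0 0")

```text
time: 45.2
ee_pos: [0.3764, 0.2814, 0.2273]
tool_rot: [0.0, 0.037, 0.999, -0.009]
ft_force: [-4.7, -35.5, 13.8]
gripper_width: 0.0003
grasp_force: 18.4
```

Run:
```python
from h import *
p,r,s=pose();print(p,s["ft_force"])
```

```text
[0.37635888 0.28140438 0.22726123] [ -4.68565263 -35.51953138  13.79495817]
```

The lever is hard against its stop. I back off and check everything.

>>> apply_moves(commands="0 0 -0.03 0 0; 0 0 -0.06 0 0; 0 0 -0.09 -0.03 0; 0 0 -0.13 -0.07 0; 0 0 -0.17 -0.08 0")

```text
time: 45.7
ee_pos: [0.3642, 0.1178, 0.3103]
tool_rot: [0.004, 0.036, 0.999, 0.0]
ft_force: [0.4, -0.5, 0.8]
gripper_width: 0.0006
grasp_force: 0.0
```

>>> apply_moves(commands="0 0 -0.045 0 0; 0 0 -0.09 0 0; 0 0 -0.13 0 0; 0 0 -0.13 0 0; 0 0 -0.13 0 0")

```text
time: 46.2
ee_pos: [0.3535, -0.0119, 0.3066]
tool_rot: [0.001, 0.039, 0.999, -0.0]
ft_force: [0.0, 0.7, -0.2]
gripper_width: 0.0005
grasp_force: 0.0
```

Run:
```python
from h import *
p,r,s=pose();print(p,s["ft_force"]);t=snap("top","top5");c=snap("scene","s9")
h=cv2.cvtColor(t,cv2.COLOR_BGR2HSV);m=cv2.inRange(h,(50,120,40),(80,255,255));ys,xs=np.nonzero(m);print("green",len(xs),ray("top",[[xs.mean(),ys.mean()]],.223))
m=cv2.inRange(h,(0,150,50),(8,255,255))|cv2.inRange(h,(172,150,50),(180,255,255))
nc,_,st,ce=cv2.connectedComponentsWithStats(m);print([(st[i].tolist(),ce[i].round(1).tolist()) for i in range(1,nc) if st[i][4]>60])
o=np.hstack([cv2.resize(t[130:280,190:450],(520,300),interpolation=2),cv2.resize(c[120:300,195:375],(280,280),interpolation=2)[:,:] if 0 else cv2.resize(c[120:300,195:363],(280,300),interpolation=2)]);cv2.imwrite("pics/fin.png",o)
```

```text
[ 0.35349222 -0.01189711  0.30659742] [ 0.00397944  0.65355547 -0.19497619]
green 46 [[0.37318226 0.30924796 0.223     ]]
[([225, 152, 64, 80, 3119], [256.2, 193.7]), ([393, 189, 28, 19, 342], [406.4, 197.6])]
```

View pics/fin.png

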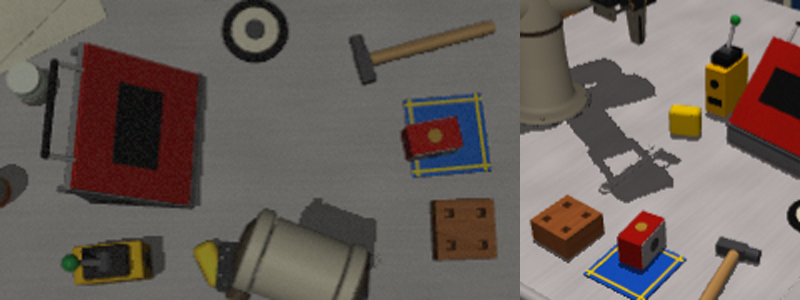

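The switch is on and the door is shut, but the block has been knocked about 3 cm: it is now at px (406,198), where it stood at (416,195) before. I put it back.

Run:
```python
from h import *
np.set_printoptions(precision=4,suppress=True)
for n in ("top0","top4","top5"):
    t=cv2.imread(f"pics/{n}.png");h=cv2.cvtColor(t,cv2.COLOR_BGR2HSV)
    m=cv2.inRange(h,(0,150,50),(8,255,255))|cv2.inRange(h,(172,150,50),(180,255,255))|cv2.inRange(h,(8,60,90),(32,180,255))
    m[:,:325]=0;m[:,435:]=0;m[:180]=0;m[235:]=0
    nc,l,st,ce=cv2.connectedComponentsWithStats(cv2.inRange(h,(0,150,50),(8,255,255))*(m>0));i=1+np.argmax(st[1:,4])
    ys,xs=np.nonzero(l==i);z=.066 if n=="top0" else .071;w=ray("top",np.c_[xs,ys],z)[:,:2];hull=cv2.convexHull(w.astype(np.float32)*1000);c,s,a=cv2.minAreaRect(hull)
    print(n,ce[i],w.mean(0),c,s,a)
p,r,s=pose();print(p,r[:2,0])
```

```text
top0 [344.5206 215.3088] [ 0.525  -0.0538] (525.205078125, -53.925235748291016) (51.276283264160156, 88.97616577148438) 9.684194564819336
top4 [415.7281 194.85  ] [ 0.5908 -0.2961] (590.673583984375, -296.24151611328125) (49.19456100463867, 88.71134948730469) 9.54885482788086
top5 [406.3408 197.7299] [ 0.5813 -0.2637] (582.1005249023438, -264.2444152832031) (51.1534538269043, 87.95384979248047) 9.857131004333496
[ 0.3533 -0.0105  0.306 ] [-0.9973  0.0733]
```

>>> apply_moves(commands="0.0919 0 0 0 0.14; 0.0919 0 0 0 0.28; 0.0919 0 0 0 0.42; 0.0919 0 0 0 0.56; 0.0919 0 0 0 0.7")

```text
time: 46.8
ee_pos: [0.3531, -0.0097, 0.3055]
tool_rot: [0.0, 0.379, 0.926, 0.0]
ft_force: [-0.3, 1.8, -1.1]
gripper_width: 0.0384
grasp_force: 0.0
```

>>> apply_moves(commands="0.0919 0 0 0 0.14; 0.0919 0 0 0 0.28; 0.0919 0 0 0 0.42; 0.0919 0 0 0 0.56; 0.0919 0 0 0 0.632")

```text
time: 47.3
ee_pos: [0.3531, -0.0097, 0.3055]
tool_rot: [0.0, 0.647, 0.762, 0.0]
ft_force: [-0.1, 0.0, 0.3]
gripper_width: 0.0781
grasp_force: 0.0
```

Run:
```python
from h import *
p,r,_=pose();print(p,np.degrees(np.arctan2(r[1,0],r[0,0])));print(shift([.582,-.266,.2]))
```

```text
[ 0.3530813  -0.00970822  0.30549067] 99.36445046592758
[-0.2901  0.1841  0.1055]
```

>>> apply_moves(commands="0.0919 -0.04 0.025 0.01 0; 0.0919 -0.08 0.051 0.02 0; 0.0919 -0.12 0.076 0.03 0; 0.0919 -0.16 0.1 0.04 0; 0.0919 -0.19 0.12 0.05 0")

```text
time: 47.8
ee_pos: [0.5045, -0.1792, 0.2545]
tool_rot: [0.0, 0.646, 0.764, 0.0]
ft_force: [1.0, 0.5, 1.0]
gripper_width: 0.092
grasp_force: 0.0
```

>>> apply_moves(commands="0.0919 -0.04 0.026 0.02 0; 0.0919 -0.08 0.051 0.04 0; 0.0919 -0.1 0.064 0.06 0; 0.0919 -0.1 0.064 0.06 0; 0.0919 -0.1 0.064 0.06 0")

```text
time: 48.3
ee_pos: [0.5824, -0.2653, 0.1942]
tool_rot: [-0.001, 0.646, 0.763, 0.0]
ft_force: [0.2, -0.1, 0.1]
gripper_width: 0.0916
grasp_force: 0.0
```

Run:
```python
from h import *
p,r,_=pose();k=K("wrist");snap("wrist","w13");print(p,shift([.582,-.266,.051]))
print([(d["location"],d["score"]) for d in robot.look_for("wrist","block_mid")])
```

```text
[ 0.58243858 -0.26534599  0.19422475] [-0.0004 -0.0006  0.1446]
[([0.5833, -0.2621, 0.0731], 0.89), ([0.4284, -0.3104, 0.0518], 0.23)]
```

>>> apply_moves(commands="0.0919 0 0 0.045 0; 0.0919 0 0 0.09 0; 0.0919 0 0 0.13 0; 0.0919 0 0 0.142 0; 0.0919 0 0 0.142 0")

```text
time: 48.9
ee_pos: [0.581, -0.2661, 0.0527]
tool_rot: [-0.001, 0.646, 0.763, -0.0]
ft_force: [-1.1, -0.3, 0.3]
gripper_width: 0.0918
grasp_force: 0.0
```

>>> apply_moves(commands="0.03 0 0 0 0; 0.03 0 0 0 0; 0.03 0 0 0 0; 0.03 0 0 0 0; 0.03 0 0 0 0", grip_force=40)

```text
time: 49.4
ee_pos: [0.5823, -0.2677, 0.0539]
tool_rot: [0.001, 0.647, 0.763, 0.0]
ft_force: [4.4, 0.6, 0.5]
gripper_width: 0.0538
grasp_force: 3.0
```

>>> apply_moves(commands="0.03 0 0 0 0; 0.03 0 0 0 0; 0.03 0 0 -0.02 0; 0.03 -0.018 0.003 -0.025 0; 0.03 -0.0365 0.006 -0.025 0")

```text
time: 49.9
ee_pos: [0.593, -0.302, 0.0774]
tool_rot: [-0.001, 0.646, 0.763, -0.0]
ft_force: [0.3, 1.0, -4.9]
gripper_width: 0.054
grasp_force: 40.0
```

>>> apply_moves(commands="0.03 0 0 0 0; 0.03 0 0 0.008 0; 0.03 0 0 0.016 0; 0.03 0 0 0.024 0; 0.03 0 0 0.0245 0")

```text
time: 50.4
ee_pos: [0.5929, -0.3013, 0.0536]
tool_rot: [-0.001, 0.646, 0.763, -0.0]
ft_force: [-5.3, 3.1, 3.9]
gripper_width: 0.0539
grasp_force: 40.0
```

>>> apply_moves(commands="0.03 0 0 0 0; 0.0919 0 0 0 0; 0.0919 0 0 0 0; 0.0919 0 0 0 0; 0.0919 0 0 0 0")

```text
time: 50.9
ee_pos: [0.5938, -0.3027, 0.0538]
tool_rot: [0.0, 0.647, 0.763, 0.0]
ft_force: [0.3, -0.1, -1.0]
gripper_width: 0.0836
grasp_force: 0.0
```

>>> apply_moves(commands="0.0919 0 0 -0.03 0; 0.0919 0 0 -0.08 0; 0.0919 0 0 -0.13 0; 0.0919 0 0 -0.17 0; 0.0919 0 0 -0.2 0")

```text
time: 51.4
ee_pos: [0.5943, -0.3031, 0.2577]
tool_rot: [0.002, 0.647, 0.763, 0.0]
ft_force: [1.0, 0.6, 0.5]
gripper_width: 0.0916
grasp_force: 0.0
```

>>> apply_moves(commands="0.0919 0.03 -0.03 0 0; 0.0919 0.06 -0.06 0 0; 0.0919 0.09 -0.1 0 0; 0.0919 0.12 -0.13 0 0; 0.0919 0.14 -0.16 0 0")

```text
time: 51.9
ee_pos: [0.4114, -0.189, 0.2535]
tool_rot: [0.0, 0.647, 0.763, 0.0]
ft_force: [0.5, -1.0, 0.7]
gripper_width: 0.0917
grasp_force: 0.0
```

Run:
```python
from h import *
np.set_printoptions(precision=4,suppress=True)
t=snap("top","top6");c=snap("scene","s10");h=cv2.cvtColor(t,cv2.COLOR_BGR2HSV);p,r,s=pose();print(s["time"],p)
nc,l,st,ce=cv2.connectedComponentsWithStats(cv2.inRange(h,(0,150,50),(8,255,255)))
for i in range(1,nc):
    if st[i][4]>60:
        ys,xs=np.nonzero(l==i);w=ray("top",np.c_[xs,ys],.071)[:,:2];print(st[i],cv2.minAreaRect(w.astype(np.float32)*1000))
ys,xs=np.nonzero(cv2.inRange(h,(50,120,40),(80,255,255)));print("green",ray("top",[[xs.mean(),ys.mean()]],.223))
print([(d["location"],round(d["score"],2)) for cam in("top","scene") for n in ("block_mid","mat") for d in robot.look_for(cam,n)[:1]])
```

```text
52.0 [ 0.4102 -0.1885  0.253 ]
[ 225  152   64   80 2624] ((610.7373657226562, 238.20094299316406), (198.92860412597656, 261.9794921875), 85.96217346191406)
[403 186  28  18 306] ((591.3601684570312, -298.34368896484375), (49.88371658325195, 88.19156646728516), 9.206119537353516)
green [[0.3732 0.3092 0.223 ]]
[([0.5936, -0.2916, 0.071], 0.57), ([0.6233, -0.3137, 0.007], 0.96), ([0.6088, -0.3199, 0.0593], 0.85), ([0.6296, -0.3333, 0.0004], 0.85)]
```

The block is back within a few mm of the mat's centre, the switch is on and the door is shut, so I hand the job in.

```bash
python3 -c "
from bench import robot
print(robot.sign_off())"
```

```text
the job is handed in; nothing more can be done
None
```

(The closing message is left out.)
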